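# Build the photometer lens stack in its tilted cell

## Task

Build up the photometer's lens stack in the tilted holder: lay in the tall spacer ring first, then the glass lens blank with its domed side up, then the thin retaining ring on top, each lying flat and fully home before the next. Set each part down in the holder, do not let it fall, then let go of it; leave the specimen jars and the bottle standing where they are.

Things in the scene. Friction and masses are not known exactly. Their poses are not given: they have to be found in the camera images.
- tray: shallow blue plastic tray, fixed to the table, 270 x 280 mm, rim 14 mm high and 4 mm thick, floor 4 mm thick; the three stack parts and two jars stand on its floor in any arrangement. Origin: centre of its underside on the table; z up, x along the 270 mm side.
- spacer: aluminium ring, 44 mm outside and 30 mm inside diameter, 14 mm tall (the taller, thick-walled one of two rings), lying flat in the tray. Origin: centre of its underside; z is its axis, up.
- lens: clear glass disc 44 mm in diameter with a straight edge 10 mm tall; a flat shoulder from radius 22 to 14 mm, inside it a low dome rising to 13.8 mm. Lies in the tray dome up. Origin: centre of its flat underside; z is its axis, towards the dome.
- ring: retaining ring, aluminium ring, 44 mm outside and 36 mm inside diameter, 8 mm tall (the lower, thin-walled one), lying flat in the tray; it goes round the dome onto the lens's shoulder. Origin: centre of its underside; z is its axis, up.
- cell: the holder: open-sided aluminium cell on the stand, its mouth leaning 22 to 37 degrees from vertical (differs per start), sideways as the robot sees it. Origin: centre of its seat floor; z: its axis, out of the mouth; y level. Two arc walls at +x and -x, 32 mm tall, inside radius 24.2 mm, 5 mm thick, reach 42 degrees either side of the x axis; above, a lead-in flares out at 30 degrees to 41 mm height, 59 mm across inside, 66 mm outside.
- home_spacer (a point): where the spacer's origin ends: centre of the cell's floor, axes as the cell's. Towards +y and -y the cell is open over its whole height (35 mm wide in x); its floor block is only 30 mm wide in y and 14 mm thick, so fingers closing along the cell's y can carry a part right down, past the floor level.
- home_lens (a point): where the lens's origin ends: on the cell's axis 14 mm above its floor.
- home_ring (a point): where the retaining ring's origin ends: on the cell's axis 24 mm above the cell's floor.
- stand: fixed stand under the cell: grey base plate 120 (x) x 100 (y) x 12 mm, its middle 10 mm to +x of the origin, and a column 34 x 26 mm. Origin: on the table, 88 mm below the cell's floor centre; z up; the cell leans towards its -x on a stiff hinge that does not move at pushes under 20 N.
- jar1: clear specimen jar with brown cap, diameter 42 mm, 65 mm tall, standing in the tray; bystander. Origin: centre of its underside.
- jar2: as jar1; bystander standing in the tray.
- jar3: larger clear specimen jar with brown cap, diameter 52 mm, 85 mm tall, standing on the table near the stand, about 120 mm from its origin; bystander. Origin: centre of its underside.
- bottle: white plastic bottle, diameter 54 mm, 150 mm tall, standing on the table near the stand, about 120 mm from its origin; bystander. Origin: centre of its underside.
Not all that is in view belongs to the job. What is shaped like the ring but blue or red is not meant.

How it is judged:
By the outcome, as a careful person would: the job done as asked, in the order asked, and still so for the second after the job is handed in, with the robot touching nothing.
It also fails if it takes over 72 s, if anything falls off the work surface, if the arm or the gripper's body presses on something with over 40 N, if the wrist force passes 120 N, or if a joint passes its speed limit or range.

## Robot

A 7-joint arm with a two-finger parallel gripper is mounted at the origin on the work surface. World frame = base frame: x ahead of the robot, y to its left, z up, the work surface at z = 0. Lengths are in m, angles in rad, forces in N, time in s.
With the tool pointing down it reaches from about 0.4 to 0.9 m from the base axis. Payload 5.6 kg.
Tool frame: the origin (TCP) lies at the very end of the fingers, on their centre line; the grasp point (between the pads) lies behind it (manip.hold_point_z is the y of the grasp point in the tool frame, in m); y points along the fingers, x is the direction in which the jaws open and shut, and the axes are right-handed (so a half turn about y gives the same grasp; the last joint's range is limited). The gripper opens to 92 mm and grips with 3 to 60 N. Pads are 20 mm wide; open, the fingers measure 128 mm over their backs; the gripper's body (75 mm by 189 mm) begins 69 mm behind the grasp point.
Start: joints at [-1.341, 0.468, -0.012, 1.603, 0.006, 1.071, -0.056], TCP at [0.175, 0.626, 0.215] pointing down, gripper open.
Joint ranges: [-2.53, 2.53], [-0.31, 2.02], [-1.57, 1.55], [0.28, 2.44], [-1.29, 4.43], [0.15, 1.84], [-2.92, 2.92]. Speed limits (rad/s): [2.57, 2.57, 3.14, 3.14, 3.14, 3.14, 3.14].

## Interface

Orientations are given as a unit quaternion [w, x, y, z].
In Python, from bench import manip gives the robot as it stands.
- The arm moves only by the shell command python3 -m jog 'ROWS' [FORCE]. ROWS is JSON, a list of rows, each an object with "hand": the closure in counts, from 0 (fully open) to 255 (shut); "xyz": the shift along the tool's x, y, z in mm, a list of three; "angular": the turn, a rotation vector about the tool's x, y, z in rad, a list of three. In form: [{"hand": hand, "xyz": [x, y, z], "angular": [ax, ay, az]}, ...]. A call has 1 to 20 rows; each row is the pose to reach, as a shift and turn from the pose commanded when the call began, along the tool's axes at that moment; what a row does not reach only later rows make up. A row lasts 1/12 s, in which the tool goes at most 41.7 mm and 7.16 degrees, less where a joint would pass 70% of its speed; a pose out of reach is approached as far as the arm can. A call with a gripper value outside its range is refused whole. The fingers move at their own pace and stop on an object; FORCE is the grip in N (left out, the last holds). Time passes only in rows, so rows that repeat a pose let the fingers close. It gives the time, the measured TCP pose, the force and the opening at its end, in the units of the state.
- manip.read_state(): the state, without advancing time (a new reading comes with each control period).
- manip.get_image(name): name is "scene" or "top" or "wrist"; returns (picture, depth): 480x640x3 uint8, red, green, blue; 480x640 float32, m along the optical axis (not along the pixel's ray), 0 where there is no reading.
- manip.camera_info(name): a dict with "intrinsics" (3x3 intrinsics, pixels), "rvec" (rotation vector, rad) and "tvec" (3), from world to camera coordinates, as OpenCV has them. Camera axes: x right, y down, z forward; pixel columns grow to the right and rows downward; lengths in m; the calibration is good to about 2 mm. The wrist camera is an equidistant fisheye: a pixel r from the principal point sees the ray r / f radians off the axis. A picture is of the moment at which its call begins: read the wrist's pose just before it. camera_info takes no time and is no camera call; for the wrist camera it gives the pose at the moment of the call.
- manip.finish_job(): hands the job in, once; it reports no verdict.
The state is a dict: "time_s": time; "joint_positions": joint angles; "qvel": joint speeds; "tau": joint torques, N m; "eef_pos": TCP position; "tcp_rot": TCP orientation; "contact_force": force on the tool from outside, world axes, zero at the start; "ft_torque": the same for the moment, N m; "finger_gap": finger opening in m.
Only numpy, scipy, OpenCV 4.12 (cv2) and the standard library are available. Lean on these libraries where they do the work, as an engineer would, in place of code of your own. Each camera call takes 0.05 s, during which the arm holds its last target.

## Working session

There is one attempt and no reset: what is moved stays moved. The work goes in short steps, Python scripts to look and compute and a shell command to move; the robot and the scene stay as the last step left them, time stands still between calls to the robot, and variables do not carry over. Pictures are saved under pics/ and viewed, and the job is handed in when it is done.

```bash
ls; mkdir -p pics
python3 - <<'E'
from bench import manip
import cv2
print(manip.read_state()); print(manip.hold_point_z)
for n in ["scene","top","wrist"]:
    ci=manip.camera_info(n); print(n,ci)
    im,d=manip.get_image(n)
    import numpy as np
    np.savez(f"pics/{n}0.npz",im=im,d=d,K=ci["intrinsics"],r=ci["rvec"],t=ci["tvec"])
    cv2.imwrite(f"pics/{n}0.png",im[:,:,::-1]); print((d>0).mean())
E
```

```text
pics
{'time_s': 0.0, 'joint_positions': array([-1.34099292,  0.46840738, -0.0116396 ,  1.60360772,  0.00602641,
        1.07142304, -0.05628842]), 'qvel': array([ 6.11503702e-04, -6.36344480e-04,  5.56139835e-05,  8.82537517e-04,
       -1.54719073e-03, -4.31807910e-04,  7.26095517e-04]), 'tau': array([ 8.85643362e-05, -5.20581579e+01, -1.22308181e-02, -2.43764055e+01,
       -5.66326431e-02,  1.69767591e-02,  1.44940486e-04]), 'eef_pos': array([0.17502574, 0.62538022, 0.21362737]), 'tcp_rot': array([-0.56292349,  0.56376985,  0.4268837 , -0.42784461]), 'contact_force': array([-0.26985537,  0.62665866, -0.43458062]), 'ft_torque': array([-0.01386802, -0.05949624, -0.02046845]), 'finger_gap': 0.09214259240762589}
-0.0187
scene {'intrinsics': array([[433.40412741,   0.        , 324.77133997],
       [  0.        , 433.40412741, 234.56443151],
       [  0.        ,   0.        ,   1.        ]]), 'rvec': array([ 2.06360324,  0.55870909, -0.32721451]), 'tvec': array([-0.4121102 , -0.02125064,  1.21984656])}
0.989453125
top {'intrinsics': array([[458.55541181,   0.        , 323.77656704],
       [  0.        , 458.55541181, 242.02670972],
       [  0.        ,   0.        ,   1.        ]]), 'rvec': array([ 2.15905383, -2.12836814,  0.14616079]), 'tvec': array([0.01763867, 0.49647561, 0.83928077])}
0.9959049479166666
wrist {'intrinsics': array([[371.64829954,   0.        , 317.79400848],
       [  0.        , 371.64829954, 238.8497174 ],
       [  0.        ,   0.        ,   1.        ]]), 'rvec': array([-2.34301317, -1.77688134, -0.21381402]), 'tvec': array([-0.6485916 , -0.02749964,  0.39045051])}
0.9315104166666667
```

View pics/scene0.png

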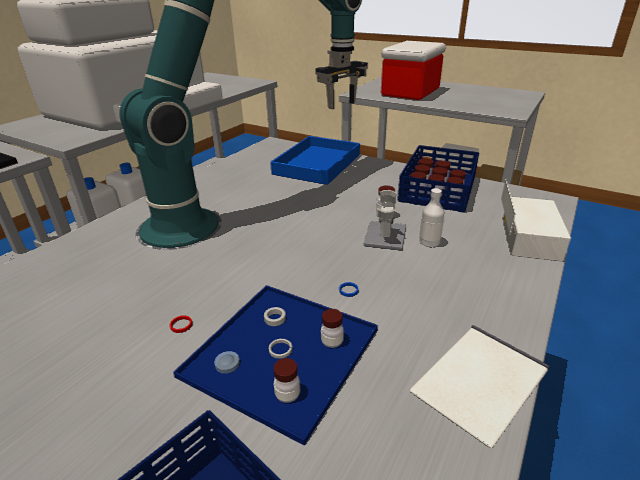

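View pics/top0.png

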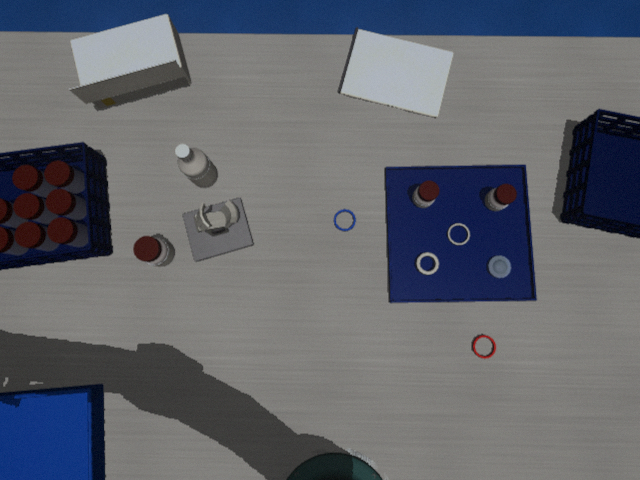

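View pics/wrist0.png

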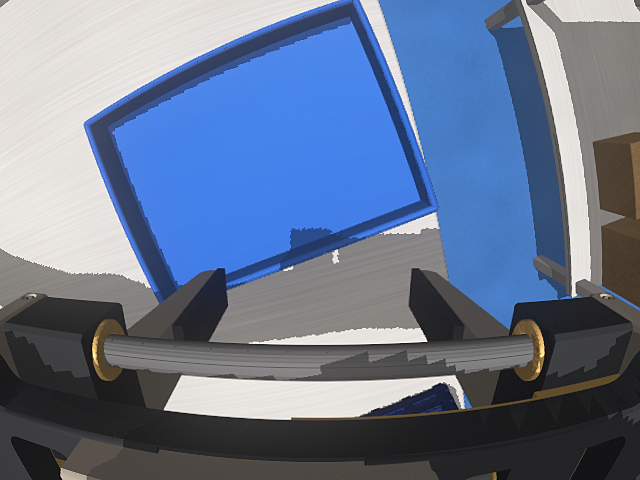

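The top view shows the ring-shaped and disc candidates:
- (428,264): white thick-walled ring in the tray, which fits the spacer.
- (459,234): thin bare ring in the tray, which fits the retaining ring.
- (500,267): clear disc in the tray, the lens.
- (345,220) blue ring and (484,346) red ring: not meant.

The stand is at about (217,228), the bottle at (197,165) and jar3 at (152,250). I'll confirm with an enlarged crop.

```bash
cat > h.py <<'E'
import numpy as np, cv2
from scipy.spatial.transform import Rotation as R
def load(n):
    z=np.load(f"pics/{n}.npz"); return z["im"],z["d"],z["K"],cv2.Rodrigues(z["r"])[0],z["t"]
def ray(K,Rm,t,u,v):
    d=np.array([(u-K[0,2])/K[0,0],(v-K[1,2])/K[1,1],1.0]); return -Rm.T@t, Rm.T@d
def onz(c,u,v,z):
    im,d,K,Rm,t=c; o,r=ray(K,Rm,t,u,v); return o+r*(z-o[2])/r[2]
def cloud(c):
    im,d,K,Rm,t=c; v,u=np.mgrid[:480,:640]
    P=np.stack([(u-K[0,2])/K[0,0]*d,(v-K[1,2])/K[1,1]*d,d],-1)
    return (P-t)@Rm
def proj(c,P):
    im,d,K,Rm,t=c; p=np.atleast_2d(P)@Rm.T+t; return np.c_[p[:,0]/p[:,2]*K[0,0]+K[0,2],p[:,1]/p[:,2]*K[1,1]+K[1,2]]
E
python3 - <<'E'
from h import *
c=load("top0"); im=c[0]
a=cv2.resize(im[155:310,380:545],None,fx=4,fy=4,interpolation=cv2.INTER_CUBIC)
cv2.imwrite("pics/cropT.png",a[:600,:,::-1])
s=load("scene0")
a=cv2.resize(s[0][170:260,350:460],None,fx=6,fy=6,interpolation=cv2.INTER_CUBIC)
cv2.imwrite("pics/cropS.png",a[:,:,::-1])
for n,uv,z in [("spacer",(428,264),.018),("ring",(459,234),.012),("lens",(500,267),.014),("stand",(217,228),.0),("bottle",(183,151),.15),("jar3",(148,249),.085)]:
    print(n,onz(c,*uv,z).round(4))
P=cloud(c)
for u,v in [(500,267),(428,264),(459,234),(300,250),(415,240),(183,151),(148,249)]: print((u,v),P[v,u].round(4))
E
```

```text
spacer [ 0.4586 -0.177   0.018 ]
ring [ 0.5192 -0.2401  0.012 ]
lens [ 0.4552 -0.317   0.014 ]
stand [0.5267 0.2388 0.    ]
bottle [0.6335 0.2666 0.15  ]
jar3 [0.472  0.3405 0.085 ]
(500, 267) [ 0.4545 -0.3143  0.021 ]
(428, 264) [ 0.4599 -0.1798  0.0054]
(459, 234) [ 0.5198 -0.2411  0.0083]
(300, 250) [0.4843 0.0718 0.0028]
(415, 240) [ 0.5072 -0.1551  0.0048]
(183, 151) [0.6334 0.2665 0.1502]
(148, 249) [0.472  0.3406 0.0846]
```

View pics/cropT.png

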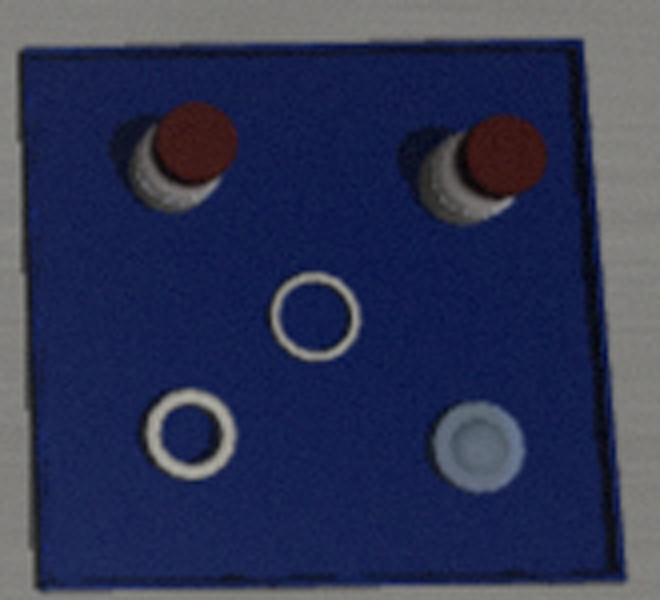

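View pics/cropS.png

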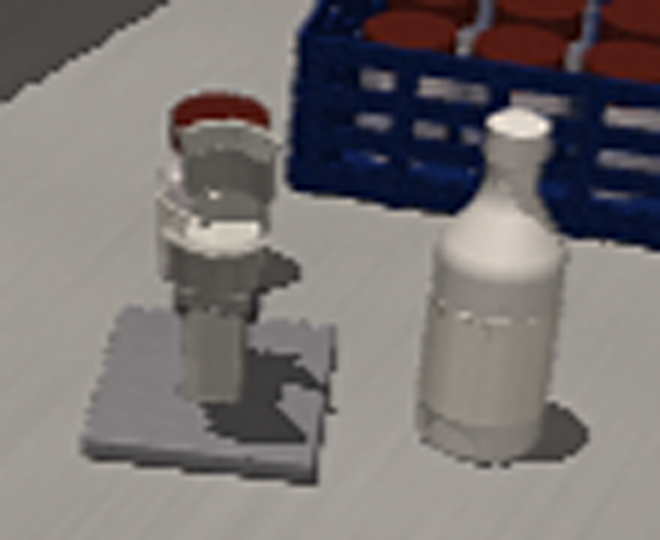

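The crop confirms the parts: the thick-walled ring is the spacer, the thin bare one is the retaining ring, and the clear domed disc is the lens. The blue and red rings lie outside the tray. Next I'll measure the stand and cell.

Run:
```python
from h import *
c=load("top0"); im=c[0]
a=cv2.resize(im[180:280,165:270],None,fx=6,fy=6,interpolation=cv2.INTER_CUBIC)
cv2.imwrite("pics/cropU.png",a[:,:,::-1])
P=cloud(c)[185:270,175:265].reshape(-1,3)
h=P[P[:,2]>0.06]; print(len(h),h.min(0),h.max(0))
# height map print
Z=cloud(c)[:,:,2]
for v in range(190,250,3): print(v,' '.join('%3d'%(1000*Z[v,u]) for u in range(184,260,3)))
```

```text
966 [0.37128566 0.01761255 0.06000355] [0.55813625 0.25998034 0.90168072]
190   2   2   2   3   3   1   1   1   0   0   0   2   1   0   3  -1   3   0   1   2   1  -1   0   0   1   0
193   1   3   0   0   3   1   2   1   0   0   3   0   3   1   2   1   0   1   0   4   1   2   1   1  -1   0
196   3  -1  -1   2  -2   3   2   0   0   1  -1   2   0   2   0  -2   1   0   3   2  -1   0   2   0   1   0
199   0   4   2   1   0   2   0   4   0   1   0   0   0   0   0   1   0  11  11   2   2   3  -1   0   3   1
202  -1   2   2  -2   3  -1   0   0   0  -1   1   1   1  11 112 113  14  10   9  10   0   2   2   0   0   0
205   0   2   2   0   0 901 136   0   1  -1  11  12  10  11 106 106 109   9  12   8   2   0   4   2   0   1
208   0   0   0   0   2   0 136  12  12  11  13  13 901  92  97 105 105 108  16  11   3   0  -1   1  -1   0
211   0   0   0  12  14 116 135  13  13  12  11  11  15  82  91 101 107 108  13  11   6   1   0   0  -1   2
214  11  11  12  14  14 123 137  93  93  86  85  84  78  76  90  95 108 108  13  12  13   0   0   5   2   0
217  15  12  13  97 104 120 140  96  93  87  87  84  8
[... 433 characters left out ...]
  67  33  12  14  15  12  12  12  13   0   0  -2   2
232   2  10  13  13   7  92  13  69  63  56  71  65  57  27  20  12   9  12  12  14  11  11   2   1   0   2
235   0  10  13  14  14  12  11  13  10  31  23  17  11  14  11  14  13  11  15  12  12  13  12   0   1   0
238   1  -1  14  14  15  13  12  12  16  12  15  11  14  12  10  11  12  11  10  12  13  16  11  -1   0   3
241   0   1  13 901  11  13  10  12  14  12  13  15  13  14  12   8  10  11  13  13  16  14  13   0   0   1
244  -1   2  10  10  14  13   8  13  15  13  12  11  12  11  14  13  14  16  13  13  12  12  12   1   3   2
247   4   0   3  11  10  12  12  14  14  12  13  14  11  12  11  14   9  14  11  11  10   3   0   1   0   2
```

View pics/cropU.png

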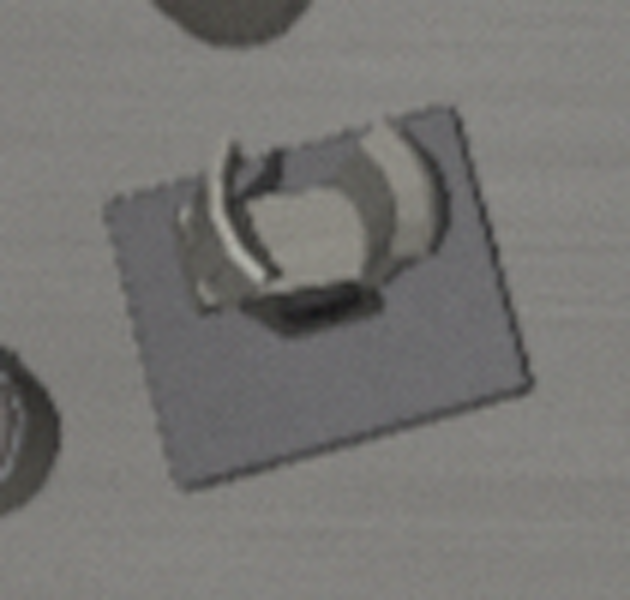

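The top crop shows the floor depth rising to the left (93 mm at u≈208, 77 mm at u≈223). The left wall tops out at 136 mm and the right wall at 112 mm, so the mouth leans towards image right (world −y). Plate corners are near (182,214), (241,197), (253,244) and (195,262).

```bash
cat > m1.py <<'E'
from h import *
c=load("top0"); s=load("scene0")
im=c[0]; P=cloud(c)
# plate corners on z=.012
cor=[(182.5,214.2),(240.8,197.5),(253.3,244),(195,261.7)]
C=np.array([onz(c,u,v,.012)[:2] for u,v in cor])
print("corners",C.round(4).tolist(), "sides",[np.linalg.norm(C[i]-C[(i+1)%4]).round(4) for i in range(4)])
xs=(C[0]-C[1])+(C[3]-C[2]); xs/=np.linalg.norm(xs); pc=C.mean(0)
org=pc-0.010*xs
print("xs",xs.round(4),"yaw",np.degrees(np.arctan2(xs[1],xs[0])).round(2),"plate",pc.round(4),"stand org",org.round(4))
# cell floor plane
sub=P[215:226,208:223].reshape(-1,3); 
L=(sub[:,:2]-org)@xs
A=np.c_[L,np.ones(len(L))]; k=np.ones(len(L),bool)
for _ in range(5):
    co=np.linalg.lstsq(A[k],sub[k,2],rcond=None)[0]; r=sub[:,2]-A@co; k=abs(r)<.006
print("tilt",np.degrees(np.arctan(co[0])).round(2),"h at org",co[1].round(4),r[k].std(),k.sum())
# ring/lens ellipses
hsv=cv2.cvtColor(im,cv2.COLOR_RGB2HSV)
m=((hsv[...,1]<130)&(hsv[...,2]>95)).astype(np.uint8); m[:168]=0;m[299:]=0;m[:,:390]=0;m[:,527:]=0
cn,_=cv2.findContours(m,cv2.RETR_EXTERNAL,cv2.CHAIN_APPROX_NONE)
for q in cn:
    if len(q)>20:
        e=cv2.fitEllipse(q); print(np.round(e[0],1),np.round(e[1],1),len(q),[onz(c,*e[0],z)[:2].round(4).tolist() for z in (.018,.012,.014)])
for n,(u,v) in dict(j1=(428,190),j2=(506,194)).items(): print(n,onz(c,u,v,.069).round(4))
E
python3 m1.py
```

```text
corners [[0.5514, 0.3057], [0.5868, 0.1914], [0.4938, 0.1631], [0.4573, 0.2757]] sides [np.float64(0.1196), np.float64(0.0973), np.float64(0.1183), np.float64(0.0988)]
xs [-0.302   0.9533] yaw 107.58 plate [0.5223 0.234 ] stand org [0.5254 0.2244]
tilt 28.91 h at org 0.0876 0.0016298546262149725 157
[499.7 266.3] [21.1 22.3] 63 [[0.4561, -0.3149], [0.4567, -0.3172], [0.4565, -0.3164]]
[427.6 263.1] [21.6 22.1] 62 [[0.4604, -0.1762], [0.461, -0.1775], [0.4608, -0.1771]]
[458.6 233.7] [21.  21.9] 61 [[0.5188, -0.2376], [0.5198, -0.2394], [0.5195, -0.2388]]
[506.2 162.5] [36.2 90.4] 41 [[0.6639, -0.3362], [0.6659, -0.3386], [0.6652, -0.3378]]
[425.8 195. ] [18.7 19.8] 52 [[0.5952, -0.1751], [0.5968, -0.1764], [0.5962, -0.1759]]
j1 [ 0.592  -0.1682  0.069 ]
j2 [ 0.5862 -0.3128  0.069 ]
```

```bash
cat >> h.py <<'E'
TILT=28.9; YAW=107.58; ORG=np.array([.5254,.2244,.088])
def cellframe(tilt=None,yaw=None):
    tilt=TILT if tilt is None else tilt; yaw=YAW if yaw is None else yaw
    a=np.radians(yaw); t=np.radians(tilt); xs=np.array([np.cos(a),np.sin(a),0]); z=np.array([0,0,1.])
    zc=np.cos(t)*z-np.sin(t)*xs; yc=np.cross(z,xs); xc=np.cross(yc,zc); return np.c_[xc,yc,zc]
def toolR(xdir,ydir):
    return np.c_[xdir,ydir,np.cross(xdir,ydir)]
def rot(q): return R.from_quat([q[1],q[2],q[3],q[0]]).as_matrix()
def down(ang): # jaw dir at world angle deg
    a=np.radians(ang); return toolR(np.array([np.cos(a),np.sin(a),0]),np.array([0,0,-1.]))
def delta(st,Rt,pt,pbase=None):
    Rc=rot(st["tcp_rot"]); p=st["eef_pos"] if pbase is None else pbase
    return (Rc.T@(np.array(pt)-p)*1000).round(1), R.from_matrix(Rc.T@Rt).as_rotvec().round(4)
E
python3 - <<'E'
from h import *
from bench import manip
st=manip.read_state(); print(rot(st["tcp_rot"]).round(3)); print(cellframe().round(3))
s=load("scene0")
print(proj(s,[[.4604,-.1762,.018],[.5194,-.239,.012],[.4565,-.3164,.014]]).round(1))
im=s[0]; hsv=cv2.cvtColor(im,cv2.COLOR_RGB2HSV)
m=((hsv[...,1]<110)&(hsv[...,2]>110)).astype(np.uint8); m[:295]=0;m[385:]=0;m[:,:205]=0;m[:,300:]=0
cn,_=cv2.findContours(m,cv2.RETR_EXTERNAL,cv2.CHAIN_APPROX_NONE)
for q in cn:
    if len(q)>20:
        e=cv2.fitEllipse(q); print(np.round(e[0],1),np.round(e[1],1),[onz(s,*e[0],z)[:2].round(4).tolist() for z in (.018,.012,.014)])
E
```

```text
[[ 0.27  -0.    -0.963]
 [ 0.963 -0.001  0.27 ]
 [-0.001 -1.    -0.   ]]
[[-0.264 -0.953  0.146]
 [ 0.835 -0.302 -0.461]
 [ 0.483  0.     0.875]]
[[272.5 314.6]
 [278.2 347.5]
 [224.4 361.4]]
[285.4 380.3] [ 8.4 26.2] [[0.5781, -0.2984], [0.5749, -0.2945], [0.5759, -0.2958]]
[226.1 360. ] [16.9 24.2] [[0.4599, -0.3149], [0.4555, -0.3112], [0.457, -0.3124]]
[279.5 347.3] [16.6 21.8] [[0.5249, -0.2418], [0.5211, -0.2373], [0.5224, -0.2388]]
[273.6 315.3] [17.2 20.9] [[0.4635, -0.1767], [0.4591, -0.1715], [0.4606, -0.1733]]
[221.2 310.4] [34.4 60.6] [[0.3611, -0.2189], [0.3557, -0.2142], [0.3575, -0.2158]]
```

Run:
```python
from h import *
from bench import manip
st=manip.read_state(); F=cellframe()
print(delta(st,toolR(-F[:,1],-F[:,2]),ORG+F[:,2]*.15))
print(delta(st,toolR(-F[:,1],-F[:,2]),ORG+F[:,2]*.15+[-.15,.2,.06]))
```

```text
(array([-352.5,   -4.9, -485.2]), array([ 0.4629,  0.969 , -0.2509]))
(array([-200.4,  -65.2, -286.8]), array([ 0.4629,  0.969 , -0.2509]))
```

```bash
python3 -m jog '[{"hand":0,"xyz":[-20,-40,-35],"angular":[0,0.1,0]},{"hand":0,"xyz":[-100,-65,-143],"angular":[0.23,0.48,-0.13]},{"hand":0,"xyz":[-100,-65,-143],"angular":[0.23,0.48,-0.13]},{"hand":0,"xyz":[-100,-65,-143],"angular":[0.23,0.48,-0.13]},{"hand":0,"xyz":[-100,-65,-143],"angular":[0.23,0.48,-0.13]},{"hand":0,"xyz":[-200,-65,-287],"angular":[0.463,0.969,-0.251]},{"hand":0,"xyz":[-200,-65,-287],"angular":[0.463,0.969,-0.251]},{"hand":0,"xyz":[-200,-65,-287],"angular":[0.463,0.969,-0.251]},{"hand":0,"xyz":[-200,-65,-287],"angular":[0.463,0.969,-0.251]},{"hand":0,"xyz":[-352,-40,-485],"angular":[0.463,0.969,-0.251]},{"hand":0,"xyz":[-352,-40,-485],"angular":[0.463,0.969,-0.251]},{"hand":0,"xyz":[-352,-5,-485],"angular":[0.463,0.969,-0.251]},{"hand":0,"xyz":[-352,-5,-485],"angular":[0.463,0.969,-0.251]},{"hand":0,"xyz":[-352,-5,-485],"angular":[0.463,0.969,-0.251]},{"hand":0,"xyz":[-352,-5,-485],"angular":[0.463,0.969,-0.251]},{"hand":0,"xyz":[-352,-5,-485],"angular":[0.463,0.969,-0.251]},{"hand":0,"xyz":[-352,-5,-485],"angular":[0.463,0.969,-0.251]},{"hand":0,"xyz":[-352,-5,-485],"angular":[0.463,0.969,-0.251]}]' 20
python3 - <<'E'
from h import *
from bench import manip
st=manip.read_state(); F=cellframe()
print(st["joint_positions"].round(2)); print(delta(st,toolR(-F[:,1],-F[:,2]),ORG+F[:,2]*.15))
ci=manip.camera_info("wrist"); im,d=manip.get_image("wrist")
np.savez("pics/w1.npz",im=im,d=d,K=ci["intrinsics"],r=ci["rvec"],t=ci["tvec"],p=st["eef_pos"],q=st["tcp_rot"])
cv2.imwrite("pics/w1.png",im[:,:,::-1])
E
```

```text
time_s: 1.65
eef_pos: [0.5472, 0.1561, 0.219]
tcp_rot: [0.852, -0.502, -0.077, 0.131]
contact_force: [-0.4, -0.4, 0.4]
finger_gap: 0.0923
[-0.36  0.43  0.39  1.8  -0.69  1.22  0.65]
(array([-0.1, -0.7, -0.5]), array([-0.0018, -0.0015, -0.0003]))
```

View pics/w1.png

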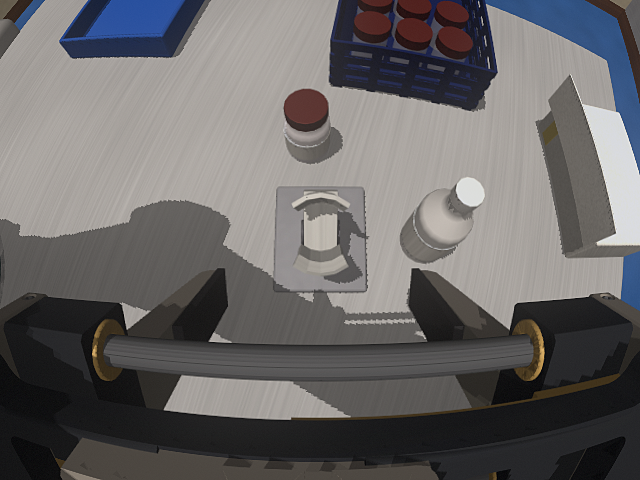

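The wrist view shows the cell centred at about (320,235), the plate spanning (276..367, 187..292), the bottle near (450,220) and jar3 at (306,125). I'll refine the stand and cell from it.

```bash
cat >> h.py <<'E'
def wray(c,u,v):
    im,d,K,Rm,t=c; x=(u-K[0,2])/K[0,0]; y=(v-K[1,2])/K[1,1]; th=np.hypot(x,y)
    dr=np.array([np.sin(th)*x/th,np.sin(th)*y/th,np.cos(th)]) if th>1e-9 else np.array([0,0,1.])
    return -Rm.T@t, Rm.T@dr
def wonz(c,u,v,z):
    o,r=wray(c,u,v); return o+r*(z-o[2])/r[2]
def wproj(c,P):
    im,d,K,Rm,t=c; p=np.atleast_2d(P)@Rm.T+t; rr=np.hypot(p[:,0],p[:,1]); th=np.arctan2(rr,p[:,2])
    return np.c_[K[0,0]*th*p[:,0]/rr+K[0,2],K[1,1]*th*p[:,1]/rr+K[1,2]]
def wcloud(c,us,vs):
    im,d,K,Rm,t=c; out=[]
    for v in vs:
        for u in us:
            x=(u-K[0,2])/K[0,0]; y=(v-K[1,2])/K[1,1]; th=np.hypot(x,y); dd=d[v,u]
            if dd<=0: continue
            s=np.tan(th)/th; out.append(Rm.T@(np.array([x*s*dd,y*s*dd,dd])-t))
    return np.array(out)
def grab(name,cam="wrist"):
    from bench import manip
    st=manip.read_state(); ci=manip.camera_info(cam); im,d=manip.get_image(cam)
    np.savez(f"pics/{name}.npz",im=im,d=d,K=ci["intrinsics"],r=ci["rvec"],t=ci["tvec"],p=st["eef_pos"],q=st["tcp_rot"])
    cv2.imwrite(f"pics/{name}.png",im[:,:,::-1]); return st
def crop(name,u0,u1,v0,v1,f):
    im=load(name)[0]; cv2.imwrite(f"pics/{name}c.png",cv2.resize(im[v0:v1,u0:u1],None,fx=f,fy=f,interpolation=cv2.INTER_CUBIC)[:,:,::-1])
E
python3 - <<'E'
from h import *
c=load("w1")
F=cellframe()
def cp(x,y,z): return ORG+F@np.array([x,y,z])/1000
xs=np.array([np.cos(np.radians(YAW)),np.sin(np.radians(YAW)),0]); ys=np.cross([0,0,1],xs); O=ORG*[1,1,0]
pl=[O+(a*xs+b*ys+np.array([0,0,12]))/1000 for a in (70,-50) for b in (50,-50)]
print("pred plate",wproj(c,pl).round(1).tolist())
print("pred walls top in/out",wproj(c,[cp(29.5,0,41),cp(33,0,41),cp(-29.5,0,41),cp(-33,0,41),cp(0,15,0),cp(0,-15,0)]).round(1).tolist())
crop("w1",265,375,180,300,5)
Q=wcloud(c,range(308,334),range(222,246)); L=(Q-O)@xs; k=abs(Q[:,2]-.088)<.012
k&=abs((Q-O)@ys)<.013
A=np.c_[L,np.ones(len(L))]
for _ in range(4):
    co=np.linalg.lstsq(A[k],Q[k,2],rcond=None)[0]; r=Q[:,2]-A@co; k=abs(r)<.005
print(np.degrees(np.arctan(co[0])),co[1],k.sum(),r[k].std())
E
```

```text
pred plate [[273.7, 187.4], [361.5, 187.2], [270.4, 293.0], [365.1, 292.8]]
pred walls top in/out [[317.5, 199.2], [317.5, 194.6], [317.7, 273.2], [317.7, 277.3], [300.6, 226.3], [334.6, 226.2]]
29.387534361359762 0.08760690544863185 623 0.0008553397179322208
```

View pics/w1c.png

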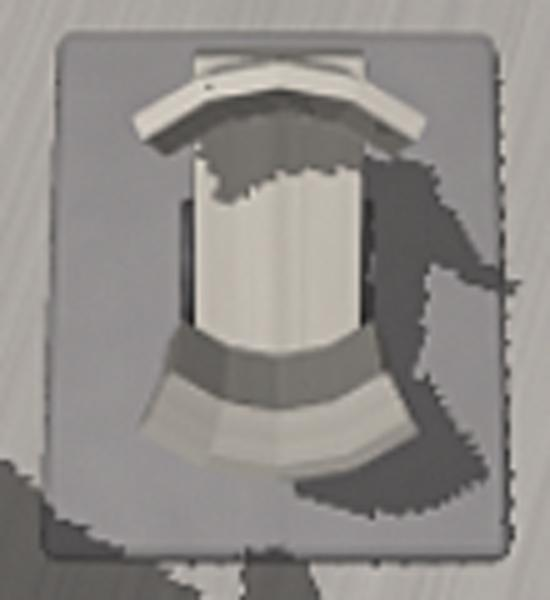

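Run:
```python
from h import *
c=load("w1"); z=np.load("pics/w1.npz"); Rt=rot(z["q"]); p=z["p"]
for z_ in (-10,0,10): print(wproj(c,[p+Rt@np.array([s*46.15,0,z_])/1000 for s in(-1,1)]).round(1).tolist())
crop("w1",200,440,255,345,3)
o,r=wray(c,317.8,238.8); print("cam in tool mm",(Rt.T@(o-p)*1000).round(1),"axis",(Rt.T@r).round(3))
```

```text
[[227.6, 304.3], [407.9, 304.3]]
[[226.0, 286.2], [409.5, 286.1]]
[[224.5, 267.3], [411.0, 267.3]]
cam in tool mm [  -0.  -171.1   66.6] axis [ 0.     0.971 -0.239]
```

View pics/w1c.png

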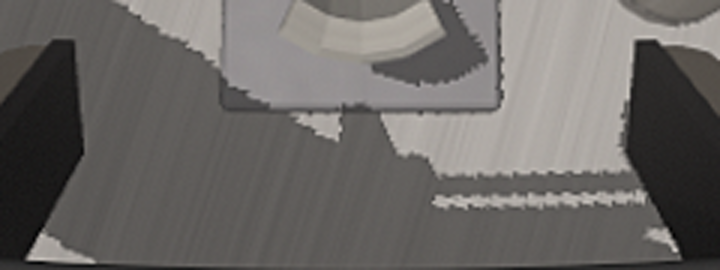

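```bash
sed -i 's/^TILT=.*/TILT=29.2; YAW=107.58; ORG=np.array([.5271,.2269,.088])/' h.py
python3 - <<'E'
from h import *
from bench import manip
st=manip.read_state()
print(delta(st,down(-20),[.52,.0,.26])); print(delta(st,down(-20),[.461,-.176,.11]))
E
```

```text
(array([ -73.1, -104.3, -104.5]), array([-0.4883,  0.6427, -0.1667]))
(array([-182.6,  -45.9, -308.3]), array([-0.4883,  0.6427, -0.1667]))
```

```bash
python3 -m jog '[{"hand":0,"xyz":[-15,-40,-20],"angular":[0,0,0]},{"hand":0,"xyz":[-73,-104,-104],"angular":[-0.25,0.32,-0.08]},{"hand":0,"xyz":[-73,-104,-104],"angular":[-0.25,0.32,-0.08]},{"hand":0,"xyz":[-73,-104,-104],"angular":[-0.25,0.32,-0.08]},{"hand":0,"xyz":[-110,-95,-160],"angular":[-0.49,0.64,-0.167]},{"hand":0,"xyz":[-183,-46,-308],"angular":[-0.488,0.643,-0.167]},{"hand":0,"xyz":[-183,-46,-308],"angular":[-0.488,0.643,-0.167]},{"hand":0,"xyz":[-183,-46,-308],"angular":[-0.488,0.643,-0.167]},{"hand":0,"xyz":[-183,-46,-308],"angular":[-0.488,0.643,-0.167]},{"hand":0,"xyz":[-183,-46,-308],"angular":[-0.488,0.643,-0.167]},{"hand":0,"xyz":[-183,-46,-308],"angular":[-0.488,0.643,-0.167]},{"hand":0,"xyz":[-183,-46,-308],"angular":[-0.488,0.643,-0.167]},{"hand":0,"xyz":[-183,-46,-308],"angular":[-0.488,0.643,-0.167]}]' 20
python3 - <<'E'
from h import *
st=grab("w2"); print(delta(st,down(-20),[.461,-.176,.11]))
c=load("w2"); im=c[0]
hsv=cv2.cvtColor(im,cv2.COLOR_RGB2HSV)
print(wproj(c,[[.461,-.176,.018]]).round(1))
E
```

```text
time_s: 2.78
eef_pos: [0.4622, -0.1751, 0.1113]
tcp_rot: [0.697, -0.696, 0.121, -0.124]
contact_force: [0.3, -0.2, -0.0]
finger_gap: 0.0921
(array([-0.8,  1.3, -1.2]), array([-0.0018,  0.0009,  0.0026]))
[[315.8 242.4]]
```

View pics/w2.png

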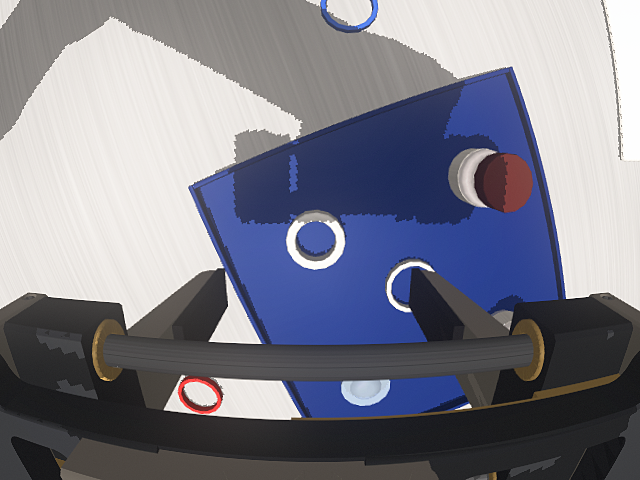

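The wrist view shows the spacer at about (316,240), clear between the fingers. The thin ring is at (412,286) and the lens at (365,388), partly hidden by the gripper. I'll pre-close so the right finger clears the thin ring.

```bash
cat >> h.py <<'E'
def wcentre(name,box,h,smax=90,vmin=120,off=(0.5,1.2)):
    c=load(name); im=c[0]; u0,u1,v0,v1=box
    hsv=cv2.cvtColor(im,cv2.COLOR_RGB2HSV); m=((hsv[...,1]<smax)&(hsv[...,2]>vmin)).astype(np.uint8)
    k=np.zeros_like(m); k[v0:v1,u0:u1]=1; m*=k
    cn,_=cv2.findContours(m,cv2.RETR_EXTERNAL,cv2.CHAIN_APPROX_NONE); q=max(cn,key=cv2.contourArea)
    e=cv2.fitEllipse(cv2.convexHull(q)); print("ell",np.round(e,1) if 0 else (np.round(e[0],1),np.round(e[1],1)))
    w=wonz(c,e[0][0]-off[0],e[0][1]-off[1],h); print("world",w.round(4)); return w
E
python3 - <<'E'
from h import *
from bench import manip
st=manip.read_state()
w=wcentre("w2",(270,365,200,275),.018,smax=110,vmin=95)
print(delta(st,down(-20),[w[0],w[1],.0065]))
E
```

```text
ell (array([315.2, 239.3]), array([59.4, 60.3]))
world [ 0.4613 -0.1727  0.018 ]
(array([ -2.3, 105. ,   1.7]), array([-0.0018,  0.0016,  0.0033]))
```

```bash
python3 -m jog '[{"hand":89,"xyz":[-1.5,20,1],"angular":[0,0,0]},{"hand":89,"xyz":[-1.5,50,1],"angular":[0,0,0]},{"hand":89,"xyz":[-1.5,75,1],"angular":[0,0,0]},{"hand":89,"xyz":[-1.5,88,1],"angular":[0,0,0]},{"hand":89,"xyz":[-1.5,88,1],"angular":[0,0,0]},{"hand":89,"xyz":[-1.5,88,1],"angular":[0,0,0]}]' 20
python3 - <<'E'
from h import *
st=grab("w3"); print(delta(st,down(-20),[.4613,-.1727,.0065]))
w=wcentre("w3",(250,380,200,330),.018,smax=110,vmin=95)
E
```

```text
time_s: 3.33
eef_pos: [0.4611, -0.1745, 0.0231]
tcp_rot: [0.697, -0.696, 0.122, -0.123]
contact_force: [0.1, 0.6, -1.2]
finger_gap: 0.0601
(array([-0.5, 16.6,  1.7]), array([-0.0007,  0.0006,  0.002 ]))
ell (array([316.9, 279.9]), array([85.2, 85.7]))
world [ 0.4616 -0.1722  0.018 ]
```

View pics/w3.png

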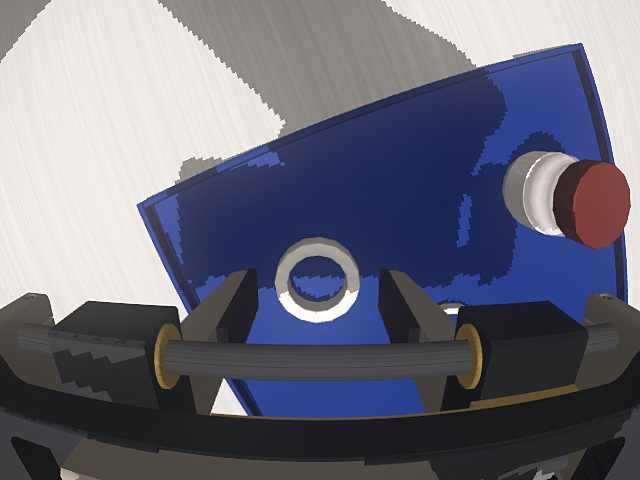

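```bash
python3 -m jog '[{"hand":89,"xyz":[0,8,2],"angular":[0,0,0]},{"hand":89,"xyz":[0,16,2],"angular":[0,0,0]},{"hand":89,"xyz":[0,16,2],"angular":[0,0,0]},{"hand":150,"xyz":[0,16,2],"angular":[0,0,0]},{"hand":150,"xyz":[0,16,2],"angular":[0,0,0]},{"hand":150,"xyz":[0,16,2],"angular":[0,0,0]},{"hand":150,"xyz":[0,16,2],"angular":[0,0,0]},{"hand":150,"xyz":[0,16,2],"angular":[0,0,0]}]' 20
python3 - <<'E'
from h import *
st=grab("w4"); print(st["eef_pos"],st["finger_gap"]); crop("w4",240,400,220,340,5)
E
```

```text
time_s: 4.05
eef_pos: [0.461, -0.174, 0.0067]
tcp_rot: [-0.696, 0.696, -0.123, 0.124]
contact_force: [-0.0, -0.4, 0.5]
finger_gap: 0.0429
[ 0.46099135 -0.17396678  0.00668275] 0.042938371344020426
```

View pics/w4c.png

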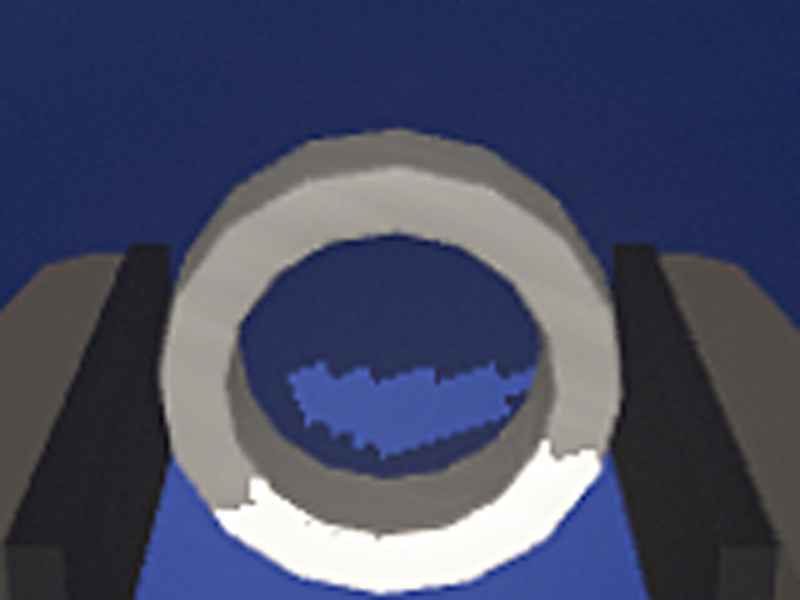

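Run:
```python
from h import *
from bench import manip
c=load("w4"); z=np.load("pics/w4.npz")
w=wonz(c,318.4-.5,295.7-1.2,.018); print(w,"in tool mm",(rot(z["q"]).T@(w-z["p"])*1000).round(2))
st=manip.read_state(); F=cellframe(); Rc=toolR(-F[:,1],-F[:,2])
print(delta(st,Rc,[.5,.0,.24])); print(delta(st,Rc,ORG+F[:,2]*.10+[0,-.03,.03])); print(delta(st,Rc,ORG+F[:,2]*.09))
```

```text
[ 0.46150654 -0.17365668  0.018     ] in tool mm [  0.4  -11.32   0.47]
(array([ -22.7, -233.4,  176.7]), array([ 0.4916, -0.6427,  0.1692]))
(array([ -35.1, -198.7,  332.4]), array([ 0.4916, -0.6427,  0.1692]))
(array([ -48.5, -160. ,  364.4]), array([ 0.4916, -0.6427,  0.1692]))
```

```bash
python3 -m jog '[{"hand":150,"xyz":[0,-15,0],"angular":[0,0,0]},{"hand":150,"xyz":[0,-50,0],"angular":[0,0,0]},{"hand":150,"xyz":[0,-90,0],"angular":[0,0,0]},{"hand":150,"xyz":[0,-130,5],"angular":[0,0,0]},{"hand":150,"xyz":[-10,-165,30],"angular":[0.1,-0.13,0.03]},{"hand":150,"xyz":[-20,-200,60],"angular":[0.2,-0.26,0.07]},{"hand":150,"xyz":[-22,-220,95],"angular":[0.3,-0.4,0.1]},{"hand":150,"xyz":[-22,-230,130],"angular":[0.4,-0.53,0.14]},{"hand":150,"xyz":[-23,-233,165],"angular":[0.49,-0.643,0.169]},{"hand":150,"xyz":[-25,-225,200],"angular":[0.492,-0.643,0.169]},{"hand":150,"xyz":[-28,-215,235],"angular":[0.492,-0.643,0.169]},{"hand":150,"xyz":[-31,-207,270],"angular":[0.492,-0.643,0.169]},{"hand":150,"xyz":[-34,-200,305],"angular":[0.492,-0.643,0.169]},{"hand":150,"xyz":[-38,-190,335],"angular":[0.492,-0.643,0.169]},{"hand":150,"xyz":[-45,-172,355],"angular":[0.492,-0.643,0.169]},{"hand":150,"xyz":[-48.5,-160,364.4],"angular":[0.492,-0.643,0.169]},{"hand":150,"xyz":[-48.5,-160,364.4],"angular":[0.492,-0.643,0.169]},{"hand":150,"xyz":[-48.5,-160,364.4],"angular":[0.492,-0.643,0.169]},{"hand":150,"xyz":[-48.5,-160,364.4],"angular":[0.492,-0.643,0.169]}]' 20
python3 - <<'E'
from h import *
st=grab("w5"); F=cellframe(); Rc=toolR(-F[:,1],-F[:,2]); print(delta(st,Rc,ORG+F[:,2]*.09),st["joint_positions"].round(2),st["contact_force"])
c=load("w5")
def cp(x,y,z): return ORG+F@np.array([x,y,z])/1000
print("pred",wproj(c,[cp(29.5,0,41),cp(33,0,41),cp(0,15,0),cp(0,-15,0),cp(15,15,0),cp(15,-15,0),cp(-29.5,0,41)]).round(1).tolist())
xs=np.array([np.cos(np.radians(YAW)),np.sin(np.radians(YAW)),0]); ys=np.cross([0,0,1],xs); O=ORG*[1,1,0]
print("pl",wproj(c,[O+(a*xs+b*ys+np.array([0,0,12]))/1000 for a in (70,-50) for b in (50,-50)]).round(1).tolist())
crop("w5",230,410,160,310,4)
E
```

```text
time_s: 5.68
eef_pos: [0.541, 0.183, 0.167]
tcp_rot: [0.852, -0.5, -0.077, 0.131]
contact_force: [0.2, 0.1, 0.3]
finger_gap: 0.0429
(array([0. , 1.4, 1.6]), array([ 0.0008, -0.0017,  0.0018])) [-0.38  0.48  0.36  1.85 -0.74  1.12  0.69] [0.19767251 0.08575333 0.27833719]
pred [[317.5, 208.1], [317.5, 202.3], [296.9, 239.3], [338.1, 239.2], [296.6, 219.0], [338.3, 218.9], [317.7, 298.9]]
pl [[266.6, 191.2], [368.0, 190.9], [262.6, 314.5], [372.7, 314.2]]
```

View pics/w5c.png

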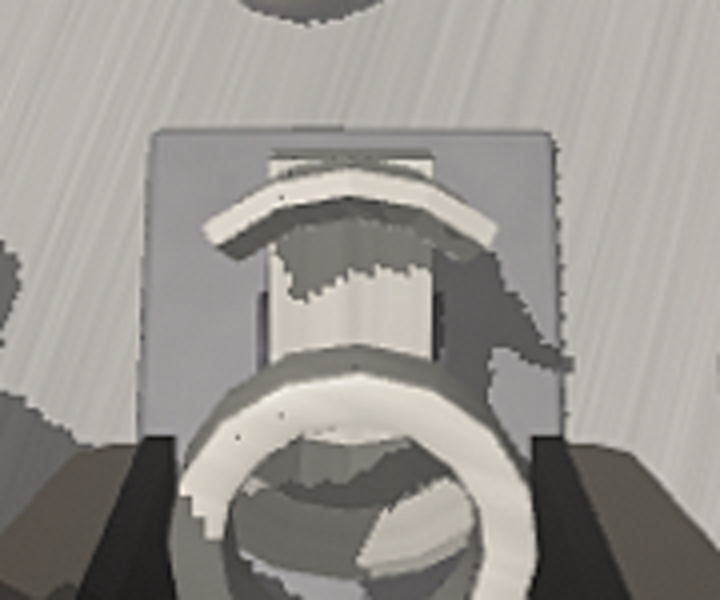

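```bash
python3 -m jog '[{"hand":150,"xyz":[0,15,1.1],"angular":[0,0,0]},{"hand":150,"xyz":[0,30,1.1],"angular":[0,0,0]},{"hand":150,"xyz":[0,45,1.1],"angular":[0,0,0]},{"hand":150,"xyz":[0,45,1.1],"angular":[0,0,0]},{"hand":150,"xyz":[0,45,1.1],"angular":[0,0,0]}]'
python3 - <<'E'
from h import *
st=grab("w6"); F=cellframe(); Rc=toolR(-F[:,1],-F[:,2]); print(delta(st,Rc,ORG+F[:,2]*.0027))
c=load("w6")
def cp(x,y,z): return ORG+F@np.array([x,y,z])/1000
print("pred",wproj(c,[cp(29.5,0,41),cp(33,0,41),cp(0,15,0),cp(0,-15,0)]).round(1).tolist())
crop("w6",230,410,160,310,4)
E
```

```text
time_s: 6.15
eef_pos: [0.5337, 0.2059, 0.1282]
tcp_rot: [0.852, -0.5, -0.077, 0.131]
contact_force: [-0.1, -0.7, -0.5]
finger_gap: 0.0427
(array([ 0. , 43.1, -0.3]), array([-0.0001, -0.0008,  0.0008]))
pred [[317.8, 227.2], [317.8, 220.1], [293.2, 260.5], [342.3, 260.4]]
```

View pics/w6c.png

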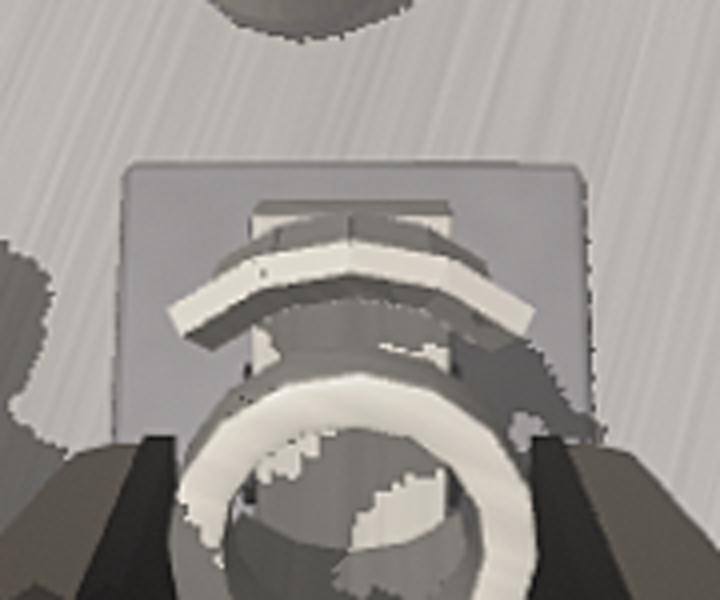

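```bash
python3 -m jog '[{"hand":150,"xyz":[0,10,-0.5],"angular":[0,0,0]},{"hand":150,"xyz":[0,20,-0.5],"angular":[0,0,0]},{"hand":150,"xyz":[0,30,-0.5],"angular":[0,0,0]},{"hand":150,"xyz":[0,37,-0.5],"angular":[0,0,0]},{"hand":150,"xyz":[0,38,-0.5],"angular":[0,0,0]},{"hand":150,"xyz":[0,38,-0.5],"angular":[0,0,0]}]'
python3 - <<'E'
from h import *
st=grab("w7"); F=cellframe(); Rc=toolR(-F[:,1],-F[:,2]); print(delta(st,Rc,ORG+F[:,2]*.0027),Rc.T@st["contact_force"])
crop("w7",230,410,200,350,4)
E
```

```text
time_s: 6.7
eef_pos: [0.5272, 0.2247, 0.0935]
tcp_rot: [0.852, -0.5, -0.077, 0.133]
contact_force: [0.2, -0.3, -0.8]
finger_gap: 0.043
(array([ 0.6,  3.1, -0.8]), array([-0.0007,  0.0003, -0.0017])) [ 0.07346681  0.53467806 -0.66406953]
```

View pics/w7c.png

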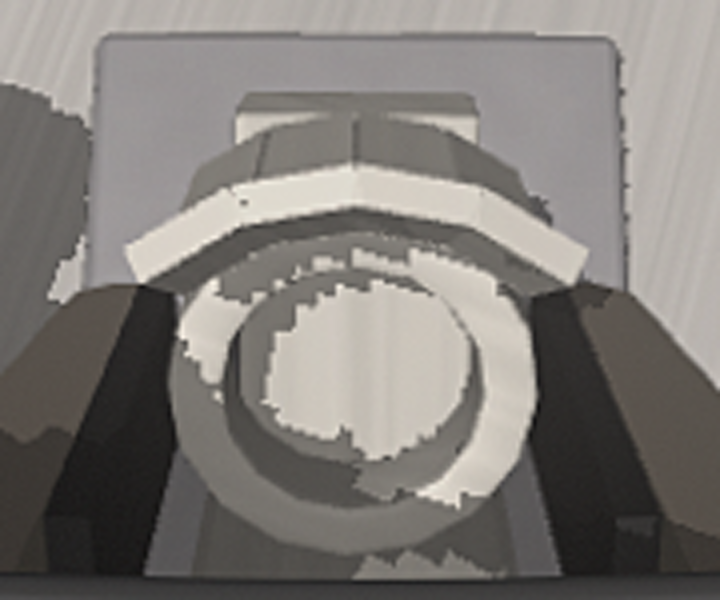

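```bash
python3 -m jog '[{"hand":150,"xyz":[0.3,1,-1],"angular":[0,0,0]},{"hand":150,"xyz":[0.3,2,-1],"angular":[0,0,0]},{"hand":150,"xyz":[0.3,3,-1],"angular":[0,0,0]},{"hand":150,"xyz":[0.3,3,-1],"angular":[0,0,0]}]'
python3 - <<'E'
from h import *
from bench import manip
st=manip.read_state(); F=cellframe(); Rc=toolR(-F[:,1],-F[:,2]); print(delta(st,Rc,ORG+F[:,2]*.0027),Rc.T@st["contact_force"])
E
```

```text
time_s: 7.08
eef_pos: [0.528, 0.2249, 0.0912]
tcp_rot: [0.852, -0.5, -0.077, 0.132]
contact_force: [-0.0, -0.1, -0.3]
finger_gap: 0.0431
(array([-0.3,  1.1,  0.3]), array([-0.0005,  0.0004,  0.0001])) [-0.03839576  0.20138128 -0.17493645]
```

```bash
python3 -m jog '[{"hand":150,"xyz":[0,1,-0.5],"angular":[0,0,0]},{"hand":150,"xyz":[0,1,-0.5],"angular":[0,0,0]},{"hand":150,"xyz":[0,1,-0.5],"angular":[0,0,0]}]'
python3 -m jog '[{"hand":150,"xyz":[0,0.7,0],"angular":[0,0,0]},{"hand":150,"xyz":[0,0.7,0],"angular":[0,0,0]},{"hand":150,"xyz":[0,0.7,0],"angular":[0,0,0]}]'
python3 - <<'E'
from h import *
from bench import manip
st=manip.read_state(); F=cellframe(); Rc=toolR(-F[:,1],-F[:,2]); print(delta(st,Rc,ORG+F[:,2]*.0027),Rc.T@st["contact_force"])
E
```

```text
time_s: 7.33
eef_pos: [0.528, 0.225, 0.0901]
tcp_rot: [0.852, -0.5, -0.077, 0.132]
contact_force: [-0.5, -0.0, -0.8]
finger_gap: 0.0431
time_s: 7.58
eef_pos: [0.528, 0.2251, 0.0896]
tcp_rot: [0.852, -0.5, -0.078, 0.132]
contact_force: [-0.9, -1.4, 2.2]
finger_gap: 0.043
(array([-0.3, -0.3,  1. ]), array([-0.0003,  0.0003,  0.0003])) [-1.26093519 -2.42712933  0.12603267]
```

```bash
python3 -m jog '[{"hand":150,"xyz":[0,0.5,0],"angular":[0,0,0]},{"hand":150,"xyz":[0,0.8,0],"angular":[0,0,0]},{"hand":150,"xyz":[0,0.8,0],"angular":[0,0,0]}]'
python3 - <<'E'
from h import *
st=grab("w8"); F=cellframe(); Rc=toolR(-F[:,1],-F[:,2]); print(delta(st,Rc,ORG+F[:,2]*.0027),Rc.T@st["contact_force"])
crop("w8",230,410,200,350,4)
E
```

```text
time_s: 7.83
eef_pos: [0.528, 0.2251, 0.0895]
tcp_rot: [0.853, -0.5, -0.078, 0.132]
contact_force: [-2.3, -4.5, 6.6]
finger_gap: 0.043
(array([-0.3, -0.4,  1. ]), array([-0.0007,  0.0003,  0.0005])) [-3.52939727 -7.51038889  0.11800308]
```

View pics/w8c.png

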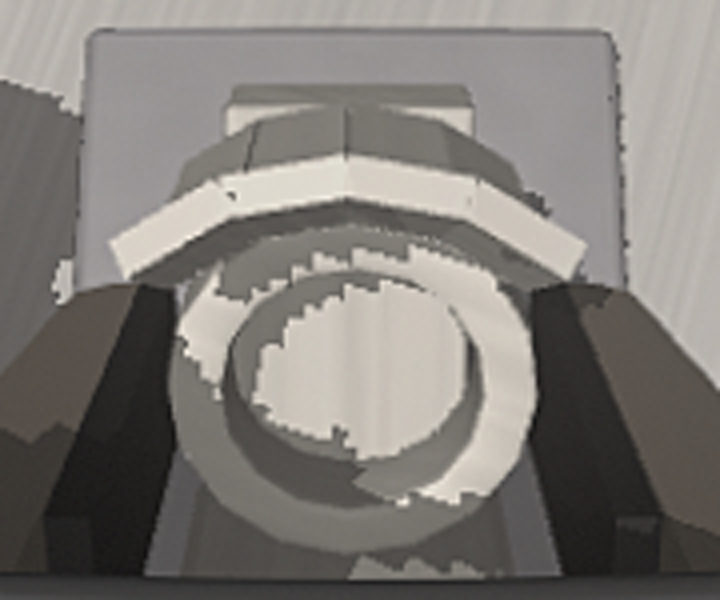

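```bash
python3 -m jog '[{"hand":150,"xyz":[0,-0.8,0],"angular":[0,0,0]},{"hand":130,"xyz":[0,-0.8,0],"angular":[0,0,0]},{"hand":110,"xyz":[0,-0.8,0],"angular":[0,0,0]},{"hand":95,"xyz":[0,-0.8,0],"angular":[0,0,0]},{"hand":95,"xyz":[0,-0.8,0],"angular":[0,0,0]},{"hand":95,"xyz":[0,-0.8,0],"angular":[0,0,0]}]'
python3 - <<'E'
from h import *
st=grab("w9"); print(st["finger_gap"],st["contact_force"])
crop("w9",230,410,200,350,4)
E
```

```text
time_s: 8.38
eef_pos: [0.5277, 0.2255, 0.0893]
tcp_rot: [0.852, -0.5, -0.077, 0.132]
contact_force: [0.5, 0.5, -0.7]
finger_gap: 0.0576
0.05759659967411479 [ 0.49786411  0.53160365 -0.72159031]
```

View pics/w9c.png

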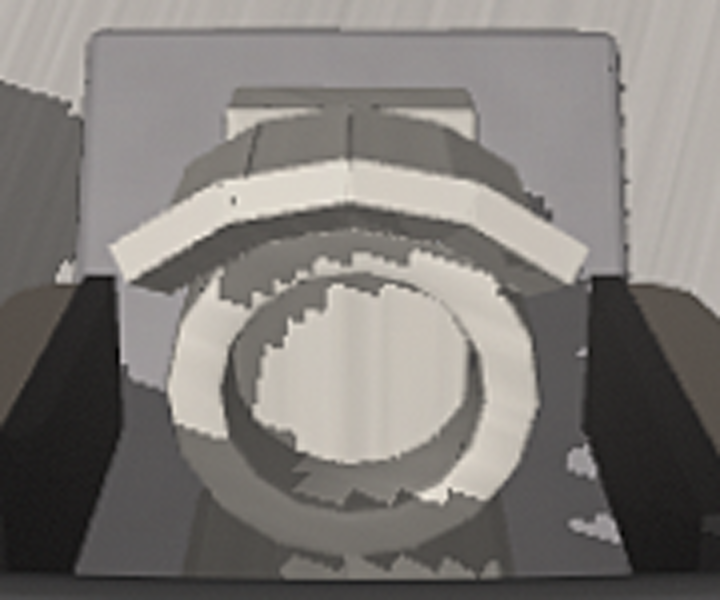

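Run:
```python
from h import *
from bench import manip
st=manip.read_state(); D=down(-20)
print(delta(st,D,[.52,.02,.23])); print(delta(st,D,[.4575,-.314,.10]))
```

```text
(array([ -69.6, -217.3, -100.2]), array([-0.4915,  0.6419, -0.1674]))
(array([-230.2, -250. , -424.9]), array([-0.4915,  0.6419, -0.1674]))
```

```bash
python3 -m jog '[{"hand":95,"xyz":[0,-20,0],"angular":[0,0,0]},{"hand":95,"xyz":[0,-55,0],"angular":[0,0,0]},{"hand":95,"xyz":[0,-95,0],"angular":[0,0,0]},{"hand":89,"xyz":[-10,-130,-15],"angular":[-0.06,0.08,-0.02]},{"hand":89,"xyz":[-25,-160,-40],"angular":[-0.15,0.2,-0.05]},{"hand":89,"xyz":[-45,-190,-65],"angular":[-0.24,0.31,-0.08]},{"hand":89,"xyz":[-70,-217,-100],"angular":[-0.33,0.43,-0.11]},{"hand":89,"xyz":[-87,-220,-135],"angular":[-0.41,0.54,-0.14]},{"hand":89,"xyz":[-105,-224,-171],"angular":[-0.49,0.642,-0.167]},{"hand":89,"xyz":[-123,-228,-207],"angular":[-0.49,0.642,-0.167]},{"hand":89,"xyz":[-141,-232,-244],"angular":[-0.49,0.642,-0.167]},{"hand":89,"xyz":[-159,-236,-281],"angular":[-0.49,0.642,-0.167]},{"hand":89,"xyz":[-177,-240,-317],"angular":[-0.49,0.642,-0.167]},{"hand":89,"xyz":[-195,-243,-353],"angular":[-0.49,0.642,-0.167]},{"hand":89,"xyz":[-213,-247,-389],"angular":[-0.49,0.642,-0.167]},{"hand":89,"xyz":[-230,-250,-425],"angular":[-0.4915,0.642,-0.1674]},{"hand":89,"xyz":[-230,-250,-425],"angular":[-0.4915,0.642,-0.1674]},{"hand":89,"xyz":[-230,-250,-425],"angular":[-0.4915,0.642,-0.1674]},{"hand":89,"xyz":[-230,-250,-425],"angular":[-0.4915,0.642,-0.1674]}]'
python3 - <<'E'
from h import *
st=grab("w10"); print(delta(st,down(-20),[.4575,-.314,.0065]),st["joint_positions"].round(2))
grab("s1","scene"); crop("s1",350,460,170,260,6)
E
```

```text
time_s: 10.02
eef_pos: [0.4577, -0.3136, 0.0999]
tcp_rot: [0.697, -0.696, 0.123, -0.123]
contact_force: [0.2, -0.8, 0.0]
finger_gap: 0.0601
(array([ 0. , 93.4, -0.5]), array([-0.0008, -0.0005, -0.0005])) [ 0.03  0.52  0.66  1.96 -0.44  0.8   0.59]
```

View pics/w10.png

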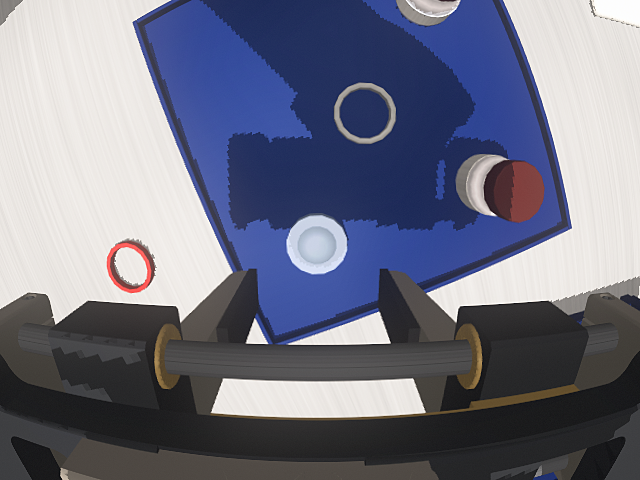

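View pics/s1c.png

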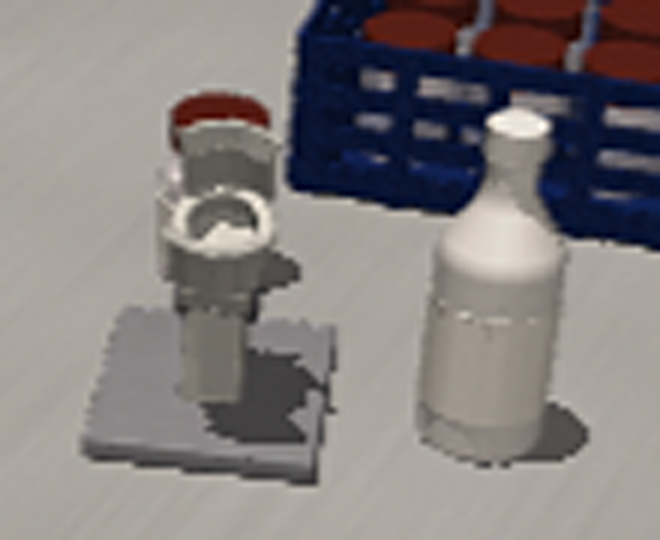

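The scene crop shows the spacer flat in the cell at about (386,206). The wrist view shows the lens dome-up at (317,244), between the fingers. The thin ring is at (365,113) and the red ring at (131,266) is outside the tray.

Run:
```python
from h import *
from bench import manip
st=manip.read_state()
w=wcentre("w10",(275,360,205,285),.014,smax=95,vmin=120)
print(delta(st,down(-20),[w[0],w[1],.0065]))
c=load("w10"); im=c[0]; print(wonz(c,365,112,.012))
```

```text
ell (array([316.4, 244. ]), array([59.4, 61.2]))
world [ 0.4569 -0.313   0.014 ]
(array([-1.6, 93.9, -1.3]), array([-0.0012,  0.0024,  0.0006]))
[ 0.52046096 -0.23773022  0.012     ]
```

```bash
python3 -m jog '[{"hand":89,"xyz":[-0.5,30,-0.8],"angular":[0,0,0]},{"hand":89,"xyz":[-0.5,60,-0.8],"angular":[0,0,0]},{"hand":89,"xyz":[-0.5,78,-0.8],"angular":[0,0,0]},{"hand":89,"xyz":[-0.5,78,-0.8],"angular":[0,0,0]},{"hand":89,"xyz":[-0.5,78,-0.8],"angular":[0,0,0]}]'
python3 - <<'E'
from h import *
st=grab("w11")
w=wcentre("w11",(250,380,210,335),.014,smax=95,vmin=120)
print(delta(st,down(-20),[w[0],w[1],.0062]))
E
```

```text
time_s: 10.53
eef_pos: [0.4575, -0.3132, 0.0221]
tcp_rot: [0.697, -0.696, 0.122, -0.122]
contact_force: [-0.6, 0.1, 0.6]
finger_gap: 0.0596
ell (array([316.4, 282.4]), array([79.7, 84.8]))
world [ 0.4569 -0.3132  0.014 ]
(array([-0.6, 15.9, -0.2]), array([-0.0006,  0.0021, -0.0008]))
```

View pics/w11.png

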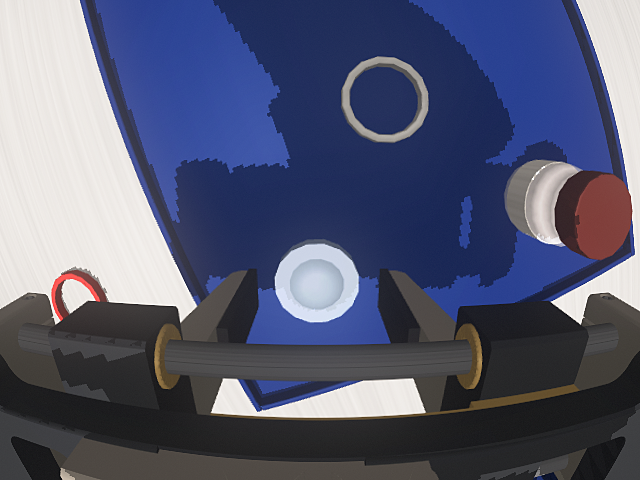

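```bash
python3 -m jog '[{"hand":89,"xyz":[-0.5,8,0],"angular":[0,0,0]},{"hand":89,"xyz":[-0.5,16,0],"angular":[0,0,0]},{"hand":89,"xyz":[-0.5,16,0],"angular":[0,0,0]},{"hand":150,"xyz":[-0.5,16,0],"angular":[0,0,0]},{"hand":150,"xyz":[-0.5,16,0],"angular":[0,0,0]},{"hand":150,"xyz":[-0.5,16,0],"angular":[0,0,0]},{"hand":150,"xyz":[-0.5,16,0],"angular":[0,0,0]},{"hand":150,"xyz":[-0.5,16,0],"angular":[0,0,0]}]' 20
python3 - <<'E'
from h import *
st=grab("w12"); crop("w12",240,400,220,340,5)
w=wcentre("w12",(272,365,210,345),.014,smax=95,vmin=110); print("in tool",(rot(st["tcp_rot"]).T@(w-st["eef_pos"])*1000).round(2))
F=cellframe(); Rc=toolR(-F[:,1],-F[:,2])
print(delta(st,Rc,[.5,-.02,.24])); print(delta(st,Rc,ORG+F[:,2]*.09))
E
```

```text
time_s: 11.25
eef_pos: [0.4566, -0.3147, 0.0063]
tcp_rot: [-0.696, 0.696, -0.123, 0.123]
contact_force: [-0.1, 0.3, 0.9]
finger_gap: 0.0421
ell (array([317.7, 290.4]), array([86.2, 91.8]))
world [ 0.4573 -0.3132  0.014 ]
in tool [ 0.09 -7.67  1.63]
(array([ -60. , -233.7,  291.8]), array([ 0.4913, -0.6416,  0.1678]))
(array([ -92.3, -160.3,  498.2]), array([ 0.4913, -0.6416,  0.1678]))
```

View pics/w12c.png

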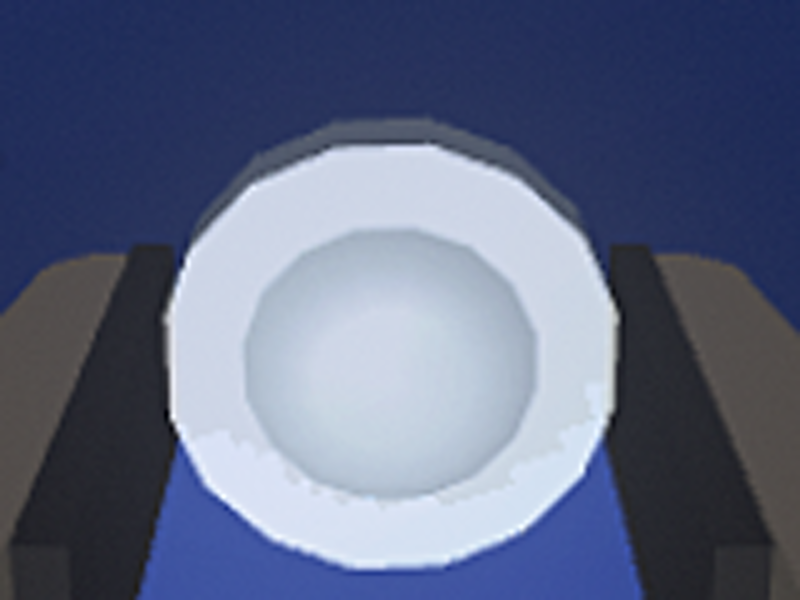

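```bash
python3 -m jog '[{"hand":150,"xyz":[0,-15,0],"angular":[0,0,0]},{"hand":150,"xyz":[0,-50,0],"angular":[0,0,0]},{"hand":150,"xyz":[0,-90,0],"angular":[0,0,0]},{"hand":150,"xyz":[-8,-125,25],"angular":[0,0,0]},{"hand":150,"xyz":[-16,-150,55],"angular":[0.06,-0.08,0.02]},{"hand":150,"xyz":[-24,-170,90],"angular":[0.14,-0.18,0.05]},{"hand":150,"xyz":[-31,-185,125],"angular":[0.22,-0.29,0.08]},{"hand":150,"xyz":[-38,-200,162],"angular":[0.3,-0.39,0.1]},{"hand":150,"xyz":[-45,-210,200],"angular":[0.38,-0.5,0.13]},{"hand":150,"xyz":[-52,-215,238],"angular":[0.46,-0.6,0.157]},{"hand":150,"xyz":[-60,-220,276],"angular":[0.491,-0.642,0.168]},{"hand":150,"xyz":[-65,-220,314],"angular":[0.491,-0.642,0.168]},{"hand":150,"xyz":[-71,-215,350],"angular":[0.491,-0.642,0.168]},{"hand":150,"xyz":[-76,-208,388],"angular":[0.491,-0.642,0.168]},{"hand":150,"xyz":[-81,-200,425],"angular":[0.491,-0.642,0.168]},{"hand":150,"xyz":[-86,-188,458],"angular":[0.491,-0.642,0.168]},{"hand":150,"xyz":[-90,-172,483],"angular":[0.491,-0.642,0.168]},{"hand":150,"xyz":[-92,-160,497],"angular":[0.491,-0.642,0.168]},{"hand":150,"xyz":[-92,-160,497],"angular":[0.491,-0.642,0.168]},{"hand":150,"xyz":[-92,-160,497],"angular":[0.491,-0.642,0.168]}]' 20
python3 - <<'E'
from h import *
st=grab("w13"); F=cellframe(); Rc=toolR(-F[:,1],-F[:,2]); print(delta(st,Rc,ORG+F[:,2]*.0163))
crop("w13",230,410,160,310,4)
E
```

```text
time_s: 12.97
eef_pos: [0.5394, 0.1839, 0.1655]
tcp_rot: [0.852, -0.5, -0.077, 0.133]
contact_force: [-0.4, -0.4, -0.3]
finger_gap: 0.0427
(array([ 1.5, 73.1,  1.2]), array([ 0.0001,  0.0005, -0.003 ]))
```

View pics/w13c.png

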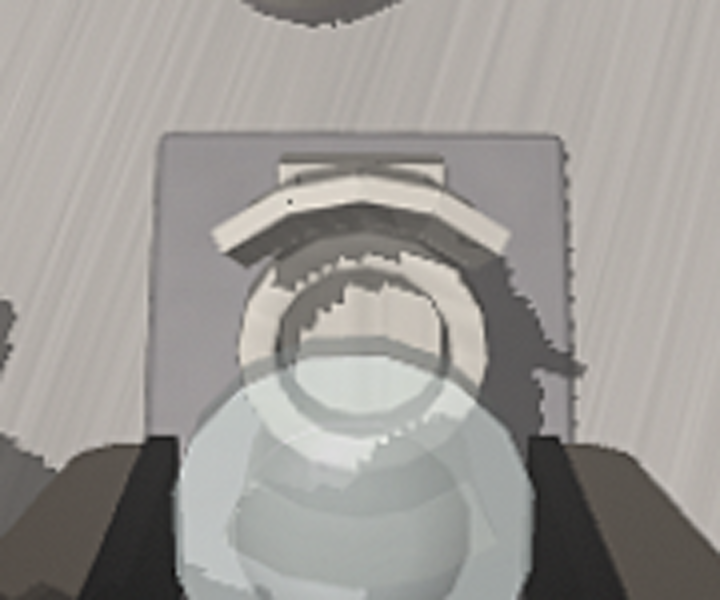

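```bash
python3 -m jog '[{"hand":150,"xyz":[1.4,10,-0.2],"angular":[0,0,0]},{"hand":150,"xyz":[1.4,25,-0.2],"angular":[0,0,0]},{"hand":150,"xyz":[1.4,40,-0.2],"angular":[0,0,0]},{"hand":150,"xyz":[1.4,40,-0.2],"angular":[0,0,0]},{"hand":150,"xyz":[1.4,40,-0.2],"angular":[0,0,0]}]'
python3 - <<'E'
from h import *
st=grab("w14"); F=cellframe(); Rc=toolR(-F[:,1],-F[:,2]); print(delta(st,Rc,ORG+F[:,2]*.0163))
crop("w14",230,410,180,330,4)
E
```

```text
time_s: 13.43
eef_pos: [0.5355, 0.2019, 0.131]
tcp_rot: [0.852, -0.5, -0.077, 0.132]
contact_force: [0.3, 1.0, 0.0]
finger_gap: 0.0423
(array([-0.5, 34.1,  2. ]), array([-0.    , -0.0011, -0.0007]))
```

View pics/w14c.png

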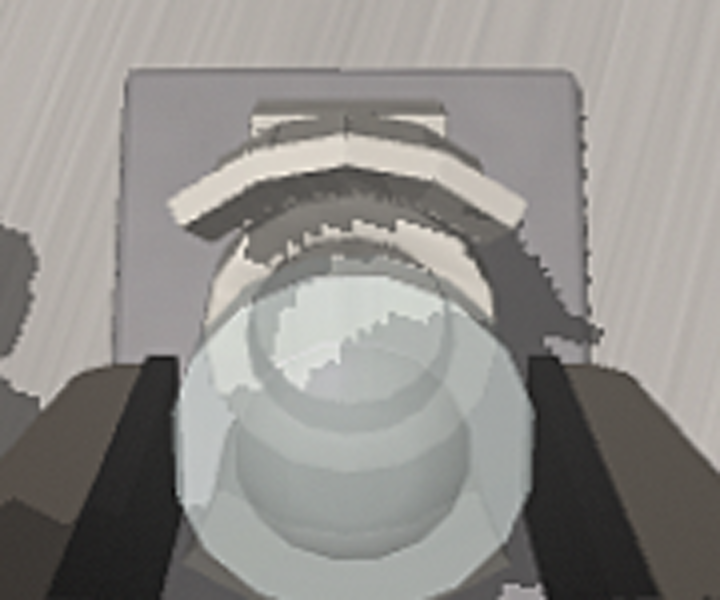

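```bash
python3 -m jog '[{"hand":150,"xyz":[-0.4,10,0.7],"angular":[0,0,0]},{"hand":150,"xyz":[-0.4,20,0.7],"angular":[0,0,0]},{"hand":150,"xyz":[-0.4,29,0.7],"angular":[0,0,0]},{"hand":150,"xyz":[-0.4,29,0.7],"angular":[0,0,0]},{"hand":150,"xyz":[-0.4,29,0.7],"angular":[0,0,0]}]'
python3 - <<'E'
from h import *
st=grab("w15"); F=cellframe(); Rc=toolR(-F[:,1],-F[:,2]); print(delta(st,Rc,ORG+F[:,2]*.0163),Rc.T@st["contact_force"])
crop("w15",230,410,190,340,4)
E
```

```text
time_s: 13.9
eef_pos: [0.53, 0.2171, 0.1054]
tcp_rot: [0.852, -0.5, -0.077, 0.133]
contact_force: [-0.4, -0.2, -0.4]
finger_gap: 0.0427
(array([0.2, 3.9, 0.4]), array([-0.0005,  0.0002, -0.0024])) [-0.45257247  0.27150303 -0.26449196]
```

View pics/w15c.png

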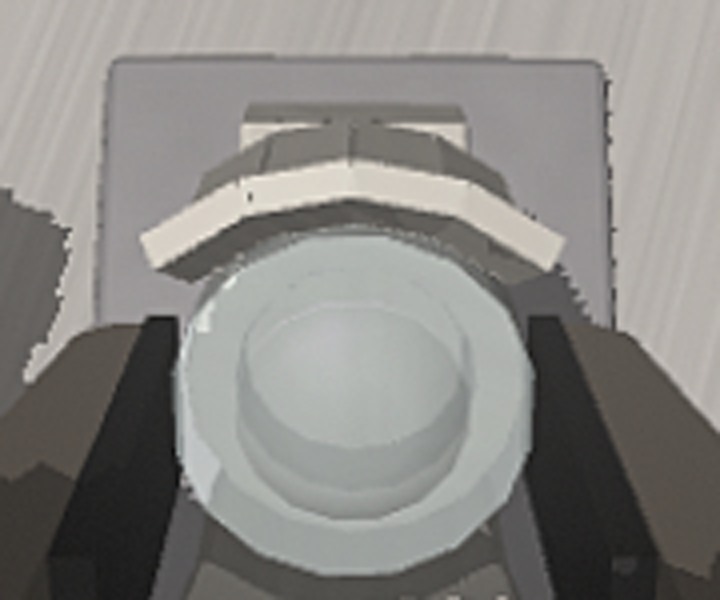

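```bash
python3 -m jog '[{"hand":150,"xyz":[0,1,-0.8],"angular":[0,0,0]},{"hand":150,"xyz":[0,2,-0.8],"angular":[0,0,0]},{"hand":150,"xyz":[0,2.5,-0.8],"angular":[0,0,0]},{"hand":150,"xyz":[0,2.5,-0.8],"angular":[0,0,0]}]'
python3 - <<'E'
from h import *
from bench import manip
st=manip.read_state(); F=cellframe(); Rc=toolR(-F[:,1],-F[:,2]); print(delta(st,Rc,ORG+F[:,2]*.0163),Rc.T@st["contact_force"])
E
python3 -m jog '[{"hand":150,"xyz":[0,0.8,0],"angular":[0,0,0]},{"hand":150,"xyz":[0,0.8,0],"angular":[0,0,0]},{"hand":150,"xyz":[0,0.8,0],"angular":[0,0,0]}]'
python3 - <<'E'
from h import *
from bench import manip
st=manip.read_state(); F=cellframe(); Rc=toolR(-F[:,1],-F[:,2]); print(delta(st,Rc,ORG+F[:,2]*.0163),Rc.T@st["contact_force"])
E
```

```text
time_s: 14.28
eef_pos: [0.5306, 0.2172, 0.1036]
tcp_rot: [0.852, -0.5, -0.077, 0.132]
contact_force: [-0.3, 0.2, -0.6]
finger_gap: 0.0424
(array([-0.4,  2.3,  1.4]), array([-0.0001,  0.0002, -0.0006])) [-0.2340724   0.70761627 -0.0521197 ]
time_s: 14.53
eef_pos: [0.5304, 0.2177, 0.1029]
tcp_rot: [0.852, -0.5, -0.077, 0.132]
contact_force: [-0.1, 0.6, -0.6]
finger_gap: 0.0423
(array([-0.3,  1.5,  1.3]), array([-0.0002,  0.0003, -0.0008])) [0.0750756  0.77289923 0.22495957]
```

```bash
python3 -m jog '[{"hand":150,"xyz":[0,1,0],"angular":[0,0,0]},{"hand":150,"xyz":[0,1,0],"angular":[0,0,0]},{"hand":150,"xyz":[0,1,0],"angular":[0,0,0]}]'
python3 -m jog '[{"hand":150,"xyz":[0,0.7,0],"angular":[0,0,0]},{"hand":150,"xyz":[0,0.7,0],"angular":[0,0,0]},{"hand":150,"xyz":[0,0.7,0],"angular":[0,0,0]}]'
python3 - <<'E'
from h import *
from bench import manip
st=manip.read_state(); F=cellframe(); Rc=toolR(-F[:,1],-F[:,2]); print(delta(st,Rc,ORG+F[:,2]*.0163),Rc.T@st["contact_force"])
E
```

```text
time_s: 14.78
eef_pos: [0.5302, 0.2181, 0.1019]
tcp_rot: [0.852, -0.5, -0.077, 0.132]
contact_force: [-0.1, 0.9, 0.1]
finger_gap: 0.0423
time_s: 15.03
eef_pos: [0.5303, 0.2183, 0.1014]
tcp_rot: [0.852, -0.5, -0.077, 0.132]
contact_force: [0.1, -0.5, -0.4]
finger_gap: 0.0418
(array([-0.5, -0.1,  1.4]), array([-0.0001,  0.0002, -0.0005])) [-0.00840823  0.07020001 -0.59796276]
```

```bash
python3 -m jog '[{"hand":150,"xyz":[0,0.6,0],"angular":[0,0,0]},{"hand":150,"xyz":[0,0.6,0],"angular":[0,0,0]},{"hand":150,"xyz":[0,0.6,0],"angular":[0,0,0]}]'
python3 -m jog '[{"hand":150,"xyz":[0,0.6,0],"angular":[0,0,0]},{"hand":150,"xyz":[0,0.6,0],"angular":[0,0,0]},{"hand":150,"xyz":[0,0.6,0],"angular":[0,0,0]}]'
python3 - <<'E'
from h import *
st=grab("w16"); F=cellframe(); Rc=toolR(-F[:,1],-F[:,2]); print(delta(st,Rc,ORG+F[:,2]*.0163),Rc.T@st["contact_force"],st["ft_torque"])
crop("w16",230,410,190,340,4)
E
```

```text
time_s: 15.28
eef_pos: [0.5303, 0.2184, 0.1012]
tcp_rot: [0.852, -0.5, -0.077, 0.132]
contact_force: [-0.7, -2.4, 4.1]
finger_gap: 0.0419
time_s: 15.53
eef_pos: [0.5303, 0.2184, 0.1011]
tcp_rot: [0.852, -0.5, -0.077, 0.132]
contact_force: [-2.2, -4.4, 8.6]
finger_gap: 0.0423
(array([-0.5, -0.4,  1.5]), array([-0.0003,  0.0002, -0.0001])) [-3.45528631 -9.25581698  1.08769729] [-0.54338356  0.47282841  0.3563349 ]
```

View pics/w16c.png

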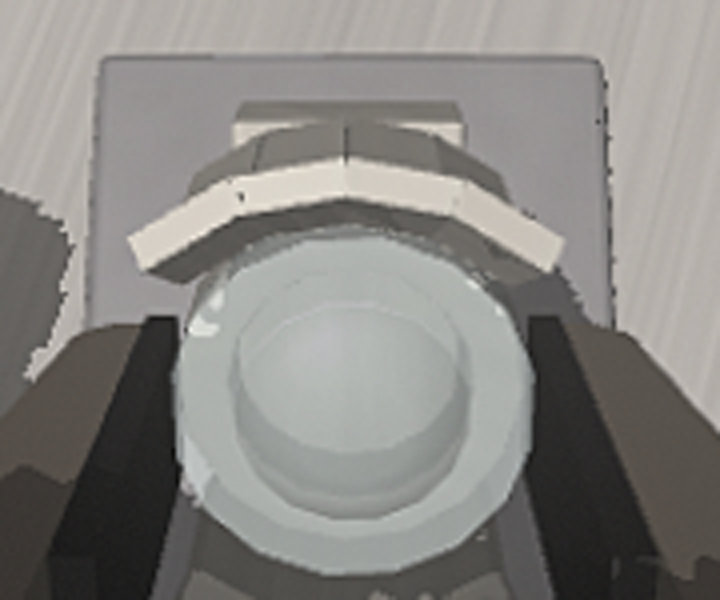

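Contact came at the same −0.4 mm offset as the spacer did, so the lens is home. Releasing it.

```bash
python3 -m jog '[{"hand":150,"xyz":[0,-0.9,0],"angular":[0,0,0]},{"hand":130,"xyz":[0,-0.9,0],"angular":[0,0,0]},{"hand":110,"xyz":[0,-0.9,0],"angular":[0,0,0]},{"hand":95,"xyz":[0,-0.9,0],"angular":[0,0,0]},{"hand":95,"xyz":[0,-0.9,0],"angular":[0,0,0]},{"hand":95,"xyz":[0,-0.9,0],"angular":[0,0,0]}]'
python3 - <<'E'
from h import *
st=grab("w17"); print(st["finger_gap"],st["contact_force"])
crop("w17",230,410,190,340,4)
D=down(-20)
print(delta(st,D,[.52,.02,.23])); print(delta(st,D,[.5208,-.237,.10]))
E
```

```text
time_s: 16.08
eef_pos: [0.53, 0.2188, 0.1009]
tcp_rot: [0.852, -0.5, -0.077, 0.132]
contact_force: [-0.4, 0.1, 0.3]
finger_gap: 0.0576
0.05764740120511961 [-0.4156886   0.0805522   0.33017957]
(array([ -69.8, -203.6,  -99.7]), array([-0.491 ,  0.642 , -0.1681]))
(array([-146.8, -209.8, -377.2]), array([-0.491 ,  0.642 , -0.1681]))
```

View pics/w17c.png

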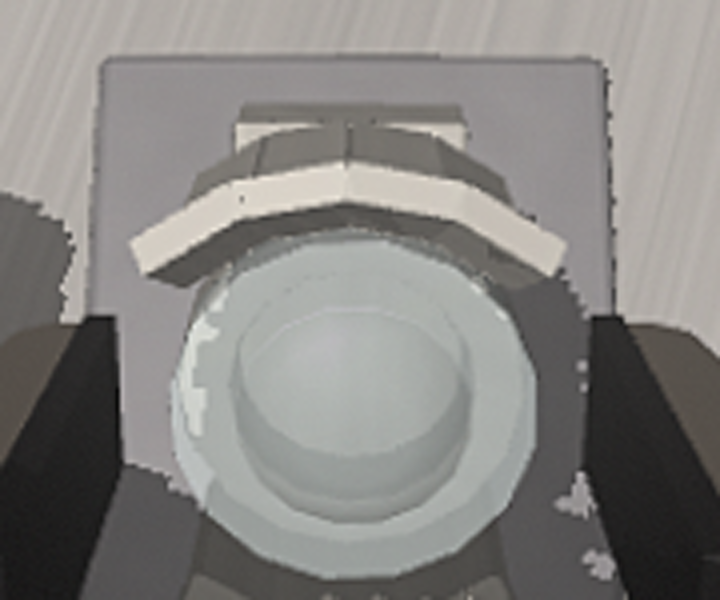

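The lens stays seated, with the fingers clear of it. Moving on to the ring.

```bash
python3 -m jog '[{"hand":95,"xyz":[0,-20,0],"angular":[0,0,0]},{"hand":95,"xyz":[0,-55,0],"angular":[0,0,0]},{"hand":95,"xyz":[0,-95,0],"angular":[0,0,0]},{"hand":89,"xyz":[-10,-130,-15],"angular":[-0.06,0.08,-0.02]},{"hand":89,"xyz":[-25,-160,-40],"angular":[-0.15,0.2,-0.05]},{"hand":89,"xyz":[-45,-185,-65],"angular":[-0.24,0.31,-0.08]},{"hand":89,"xyz":[-70,-204,-100],"angular":[-0.33,0.43,-0.11]},{"hand":89,"xyz":[-80,-205,-139],"angular":[-0.41,0.54,-0.14]},{"hand":89,"xyz":[-91,-206,-178],"angular":[-0.491,0.642,-0.168]},{"hand":89,"xyz":[-102,-207,-218],"angular":[-0.491,0.642,-0.168]},{"hand":89,"xyz":[-113,-207,-257],"angular":[-0.491,0.642,-0.168]},{"hand":89,"xyz":[-124,-208,-297],"angular":[-0.491,0.642,-0.168]},{"hand":89,"xyz":[-135,-209,-337],"angular":[-0.491,0.642,-0.168]},{"hand":89,"xyz":[-147,-210,-377],"angular":[-0.491,0.642,-0.168]},{"hand":89,"xyz":[-147,-210,-377],"angular":[-0.491,0.642,-0.168]},{"hand":89,"xyz":[-147,-210,-377],"angular":[-0.491,0.642,-0.168]},{"hand":89,"xyz":[-147,-210,-377],"angular":[-0.491,0.642,-0.168]}]'
python3 - <<'E'
from h import *
st=grab("w18")
w=wcentre("w18",(270,370,195,290),.012,smax=110,vmin=90)
print(delta(st,down(-20),[w[0],w[1],.0062]))
grab("s2","scene"); crop("s2",350,460,170,260,6)
E
```

```text
time_s: 17.55
eef_pos: [0.5205, -0.2368, 0.1003]
tcp_rot: [0.697, -0.696, 0.123, -0.123]
contact_force: [-0.3, -0.3, 0.6]
finger_gap: 0.0598
ell (array([317.4, 242.7]), array([60.5, 60.7]))
world [ 0.5205 -0.2362  0.012 ]
(array([-0.2, 94.1,  0.5]), array([-0.0006, -0.0005, -0.0006]))
```

View pics/w18.png

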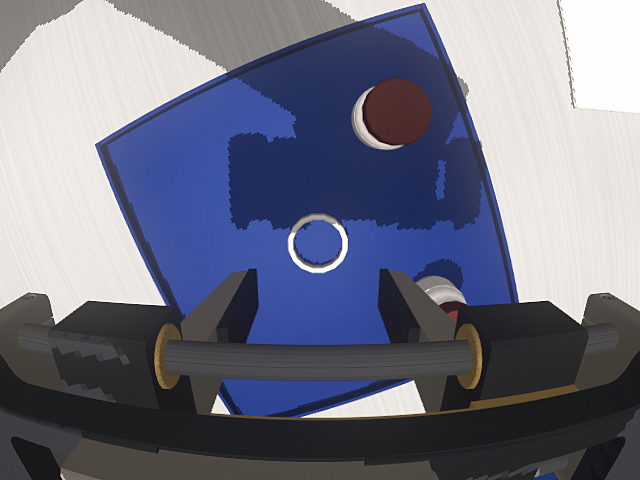

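View pics/s2c.png

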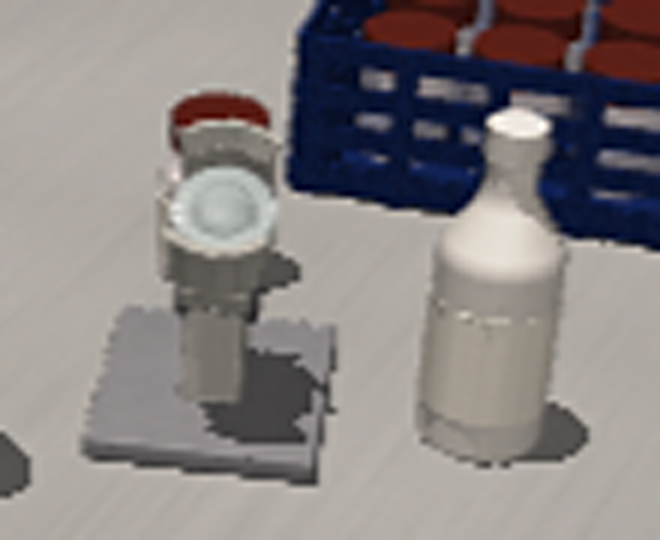

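The scene crop shows the lens in the cell, dome up. In the wrist view the thin bare ring is at (317,243) between the fingers, and both jars are clear of them. Descending.

```bash
python3 -m jog '[{"hand":89,"xyz":[0,30,0.2],"angular":[0,0,0]},{"hand":89,"xyz":[0,60,0.2],"angular":[0,0,0]},{"hand":89,"xyz":[0,78,0.2],"angular":[0,0,0]},{"hand":89,"xyz":[0,78,0.2],"angular":[0,0,0]},{"hand":89,"xyz":[0,78,0.2],"angular":[0,0,0]}]'
python3 - <<'E'
from h import *
st=grab("w19")
w=wcentre("w19",(262,375,220,335),.012,smax=110,vmin=90)
print(delta(st,down(-20),[w[0],w[1],.0057]))
E
```

```text
time_s: 18.07
eef_pos: [0.521, -0.2356, 0.0227]
tcp_rot: [0.697, -0.696, 0.122, -0.122]
contact_force: [0.2, -0.2, 0.1]
finger_gap: 0.0597
ell (array([317.1, 281.4]), array([81.7, 83.3]))
world [ 0.5206 -0.236   0.012 ]
(array([-0.3, 17. , -0.5]), array([-0.0006,  0.0019, -0.0005]))
```

View pics/w19.png

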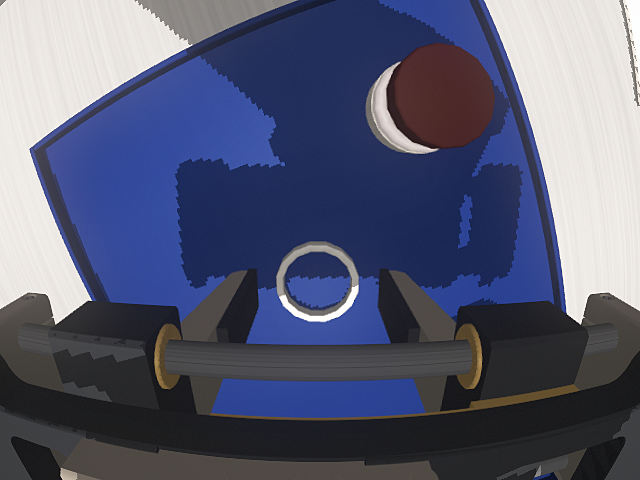

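```bash
python3 -m jog '[{"hand":89,"xyz":[0,8,-0.3],"angular":[0,0,0]},{"hand":89,"xyz":[0,16.7,-0.3],"angular":[0,0,0]},{"hand":89,"xyz":[0,16.7,-0.3],"angular":[0,0,0]},{"hand":150,"xyz":[0,16.7,-0.3],"angular":[0,0,0]},{"hand":150,"xyz":[0,16.7,-0.3],"angular":[0,0,0]},{"hand":150,"xyz":[0,16.7,-0.3],"angular":[0,0,0]},{"hand":150,"xyz":[0,16.7,-0.3],"angular":[0,0,0]},{"hand":150,"xyz":[0,16.7,-0.3],"angular":[0,0,0]}]' 20
python3 - <<'E'
from h import *
st=grab("w20"); crop("w20",240,400,220,340,5)
w=wcentre("w20",(274,362,210,345),.012,smax=110,vmin=90); print("in tool",(rot(st["tcp_rot"]).T@(w-st["eef_pos"])*1000).round(2))
F=cellframe(); Rc=toolR(-F[:,1],-F[:,2])
print(delta(st,Rc,[.5,-.02,.24])); print(delta(st,Rc,ORG+F[:,2]*.09))
E
```

```text
time_s: 18.78
eef_pos: [0.5207, -0.2375, 0.006]
tcp_rot: [-0.696, 0.696, -0.123, 0.123]
contact_force: [0.2, -0.4, 1.3]
finger_gap: 0.0432
ell (array([317.7, 289.4]), array([88.5, 90.3]))
world [ 0.5213 -0.2361  0.012 ]
in tool [ 0.08 -5.96  1.48]
(array([ -93.8, -234. ,  197.3]), array([ 0.4912, -0.6416,  0.1678]))
(array([-126.1, -160.6,  403.7]), array([ 0.4912, -0.6416,  0.1678]))
```

View pics/w20c.png

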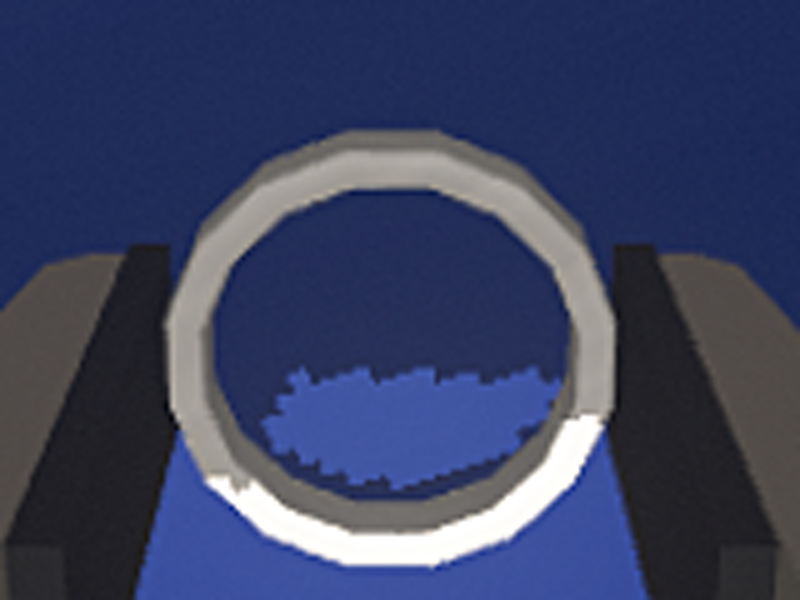

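```bash
python3 -m jog '[{"hand":150,"xyz":[0,-15,0],"angular":[0,0,0]},{"hand":150,"xyz":[0,-50,0],"angular":[0,0,0]},{"hand":150,"xyz":[0,-90,0],"angular":[0,0,0]},{"hand":150,"xyz":[-10,-125,20],"angular":[0,0,0]},{"hand":150,"xyz":[-20,-155,45],"angular":[0.06,-0.08,0.02]},{"hand":150,"xyz":[-35,-175,75],"angular":[0.14,-0.18,0.05]},{"hand":150,"xyz":[-50,-195,105],"angular":[0.22,-0.29,0.08]},{"hand":150,"xyz":[-65,-210,137],"angular":[0.3,-0.39,0.1]},{"hand":150,"xyz":[-80,-215,170],"angular":[0.38,-0.5,0.13]},{"hand":150,"xyz":[-92,-220,205],"angular":[0.46,-0.6,0.157]},{"hand":150,"xyz":[-98,-220,240],"angular":[0.491,-0.642,0.168]},{"hand":150,"xyz":[-104,-215,275],"angular":[0.491,-0.642,0.168]},{"hand":150,"xyz":[-110,-208,310],"angular":[0.491,-0.642,0.168]},{"hand":150,"xyz":[-116,-198,345],"angular":[0.491,-0.642,0.168]},{"hand":150,"xyz":[-121,-182,373],"angular":[0.491,-0.642,0.168]},{"hand":150,"xyz":[-125,-168,395],"angular":[0.491,-0.642,0.168]},{"hand":150,"xyz":[-126,-160,403],"angular":[0.491,-0.642,0.168]},{"hand":150,"xyz":[-126,-160,403],"angular":[0.491,-0.642,0.168]},{"hand":150,"xyz":[-126,-160,403],"angular":[0.491,-0.642,0.168]},{"hand":150,"xyz":[-126,-160,403],"angular":[0.491,-0.642,0.168]}]' 20
python3 - <<'E'
from h import *
st=grab("w21"); F=cellframe(); Rc=toolR(-F[:,1],-F[:,2]); print(delta(st,Rc,ORG+F[:,2]*.026))
crop("w21",230,410,160,310,4)
E
```

```text
time_s: 20.5
eef_pos: [0.5409, 0.1822, 0.1664]
tcp_rot: [0.852, -0.501, -0.077, 0.131]
contact_force: [-0.2, 0.1, -0.6]
finger_gap: 0.0426
(array([ 0.3, 65.2,  2.6]), array([ 0.0011, -0.0019,  0.0013]))
```

View pics/w21c.png

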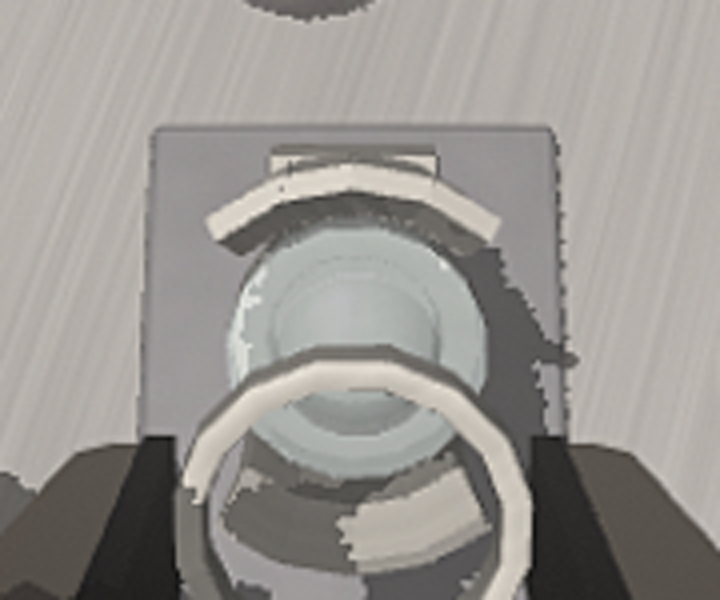

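```bash
python3 -m jog '[{"hand":150,"xyz":[0.2,12,1.8],"angular":[0,0,0]},{"hand":150,"xyz":[0.2,25,1.8],"angular":[0,0,0]},{"hand":150,"xyz":[0.2,38,1.8],"angular":[0,0,0]},{"hand":150,"xyz":[0.2,38,1.8],"angular":[0,0,0]},{"hand":150,"xyz":[0.2,38,1.8],"angular":[0,0,0]}]'
python3 - <<'E'
from h import *
st=grab("w22"); F=cellframe(); Rc=toolR(-F[:,1],-F[:,2]); print(delta(st,Rc,ORG+F[:,2]*.026))
crop("w22",230,410,180,330,4)
E
```

```text
time_s: 20.97
eef_pos: [0.533, 0.2042, 0.1323]
tcp_rot: [0.852, -0.5, -0.076, 0.133]
contact_force: [-0.3, -0.4, -0.0]
finger_gap: 0.043
(array([ 1.3, 24.1, -1.2]), array([-0.0007, -0.0001, -0.0035]))
```

View pics/w22c.png

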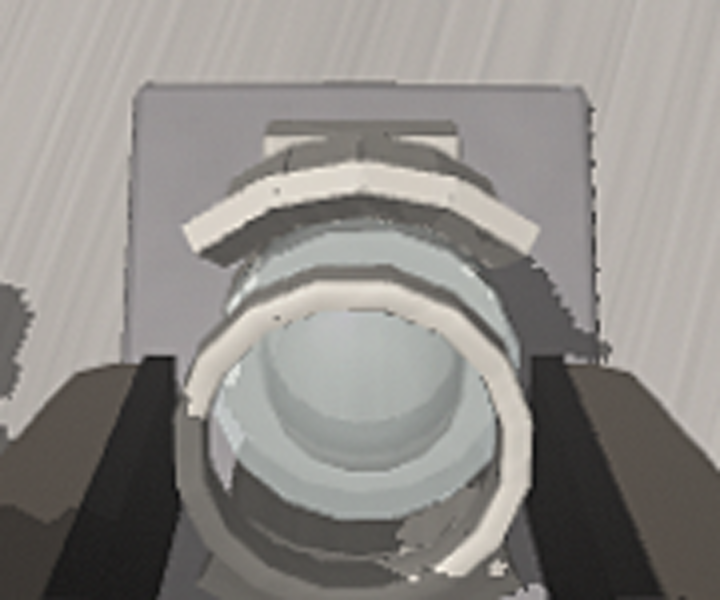

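```bash
python3 -m jog '[{"hand":150,"xyz":[0.8,7,-1.4],"angular":[0,0,0]},{"hand":150,"xyz":[0.8,14,-1.4],"angular":[0,0,0]},{"hand":150,"xyz":[0.8,19,-1.4],"angular":[0,0,0]},{"hand":150,"xyz":[0.8,19,-1.4],"angular":[0,0,0]},{"hand":150,"xyz":[0.8,19,-1.4],"angular":[0,0,0]}]'
python3 - <<'E'
from h import *
st=grab("w23"); F=cellframe(); Rc=toolR(-F[:,1],-F[:,2]); print(delta(st,Rc,ORG+F[:,2]*.026),Rc.T@st["contact_force"])
crop("w23",230,410,180,330,4)
E
```

```text
time_s: 21.43
eef_pos: [0.5321, 0.2118, 0.1159]
tcp_rot: [0.852, -0.5, -0.077, 0.133]
contact_force: [1.0, -0.2, -0.0]
finger_gap: 0.0431
(array([-0.2,  6.1,  0.3]), array([-0.0003,  0.0002, -0.0016])) [ 0.86990357 -0.22124647 -0.43857043]
```

View pics/w23c.png

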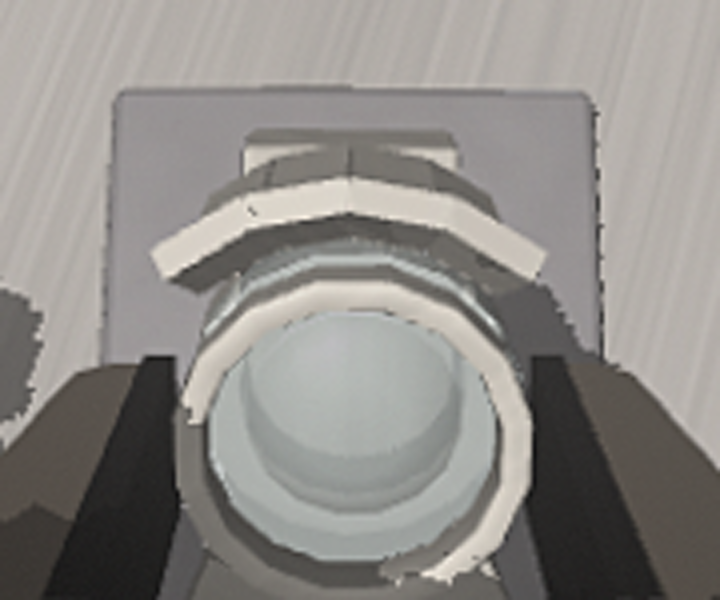

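```bash
python3 -m jog '[{"hand":150,"xyz":[0,1.5,-0.4],"angular":[0,0,0]},{"hand":150,"xyz":[0,3,-0.4],"angular":[0,0,0]},{"hand":150,"xyz":[0,4.5,-0.4],"angular":[0,0,0]},{"hand":150,"xyz":[0,4.5,-0.4],"angular":[0,0,0]},{"hand":150,"xyz":[0,4.5,-0.4],"angular":[0,0,0]}]'
python3 - <<'E'
from h import *
from bench import manip
st=manip.read_state(); F=cellframe(); Rc=toolR(-F[:,1],-F[:,2]); print(delta(st,Rc,ORG+F[:,2]*.026),Rc.T@st["contact_force"])
E
```

```text
time_s: 21.9
eef_pos: [0.5319, 0.2134, 0.1121]
tcp_rot: [0.852, -0.5, -0.077, 0.132]
contact_force: [0.1, 0.5, -0.3]
finger_gap: 0.0428
(array([-0.5,  2. ,  0.7]), array([-0.0002,  0.0003, -0.0008])) [0.24337449 0.45315866 0.22639236]
```

```bash
python3 -m jog '[{"hand":150,"xyz":[0,0.8,0],"angular":[0,0,0]},{"hand":150,"xyz":[0,1.5,0],"angular":[0,0,0]},{"hand":150,"xyz":[0,1.5,0],"angular":[0,0,0]},{"hand":150,"xyz":[0,1.5,0],"angular":[0,0,0]}]'
python3 -m jog '[{"hand":150,"xyz":[0,0.7,0],"angular":[0,0,0]},{"hand":150,"xyz":[0,0.7,0],"angular":[0,0,0]},{"hand":150,"xyz":[0,0.7,0],"angular":[0,0,0]}]'
python3 - <<'E'
from h import *
from bench import manip
st=manip.read_state(); F=cellframe(); Rc=toolR(-F[:,1],-F[:,2]); print(delta(st,Rc,ORG+F[:,2]*.026),Rc.T@st["contact_force"])
E
```

```text
time_s: 22.23
eef_pos: [0.5317, 0.2141, 0.1108]
tcp_rot: [0.852, -0.5, -0.077, 0.132]
contact_force: [0.3, 0.5, -0.1]
finger_gap: 0.0427
time_s: 22.48
eef_pos: [0.5316, 0.2144, 0.1102]
tcp_rot: [0.852, -0.5, -0.077, 0.132]
contact_force: [-0.8, -1.4, -0.1]
finger_gap: 0.0428
(array([-0.5, -0.1,  0.7]), array([-0.0002,  0.0003, -0.0007])) [-1.23284825 -0.46969036 -0.99305459]
```

```bash
python3 -m jog '[{"hand":150,"xyz":[0,0.7,0],"angular":[0,0,0]},{"hand":150,"xyz":[0,0.7,0],"angular":[0,0,0]},{"hand":150,"xyz":[0,0.7,0],"angular":[0,0,0]}]'
python3 -m jog '[{"hand":150,"xyz":[0,0.5,0],"angular":[0,0,0]},{"hand":150,"xyz":[0,0.5,0],"angular":[0,0,0]},{"hand":150,"xyz":[0,0.5,0],"angular":[0,0,0]}]'
python3 - <<'E'
from h import *
st=grab("w24"); F=cellframe(); Rc=toolR(-F[:,1],-F[:,2]); print(delta(st,Rc,ORG+F[:,2]*.026),Rc.T@st["contact_force"])
crop("w24",230,410,180,330,4)
E
```

```text
time_s: 22.73
eef_pos: [0.5317, 0.2145, 0.1099]
tcp_rot: [0.852, -0.5, -0.077, 0.132]
contact_force: [-1.0, -1.6, 3.4]
finger_gap: 0.0427
time_s: 22.98
eef_pos: [0.5317, 0.2145, 0.1099]
tcp_rot: [0.852, -0.5, -0.077, 0.132]
contact_force: [-0.9, -3.6, 7.1]
finger_gap: 0.0428
(array([-0.7, -0.5,  0.9]), array([-0.0003,  0.0002, -0.    ])) [-1.94352098 -7.8037624   0.68568445]
```

View pics/w24c.png

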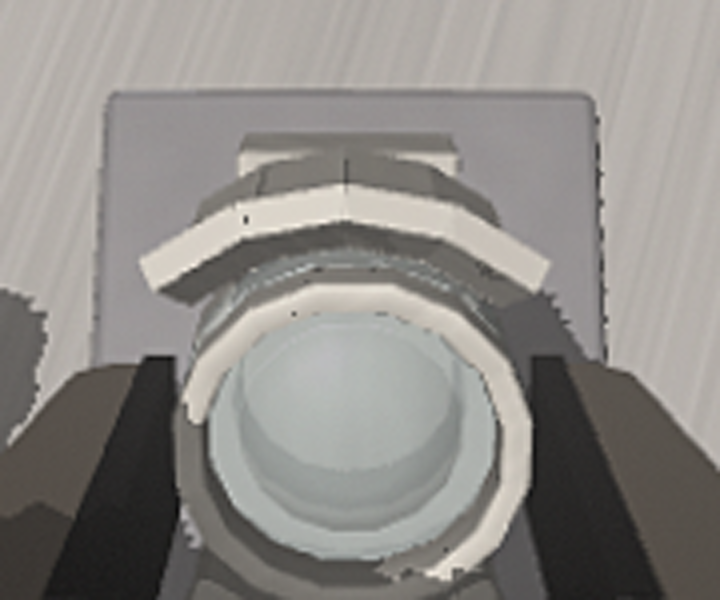

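Contact is again at −0.5 mm with about 8 N, so the ring is on the shoulder. I'll ease the push, nudge it 0.7 mm back onto the axis and release.

```bash
python3 -m jog '[{"hand":150,"xyz":[0,-0.8,0],"angular":[0,0,0]},{"hand":150,"xyz":[-0.7,-0.8,-0.3],"angular":[0,0,0]},{"hand":150,"xyz":[-0.7,-0.8,-0.3],"angular":[0,0,0]},{"hand":130,"xyz":[-0.7,-0.8,-0.3],"angular":[0,0,0]},{"hand":110,"xyz":[-0.7,-0.8,-0.3],"angular":[0,0,0]},{"hand":95,"xyz":[-0.7,-0.8,-0.3],"angular":[0,0,0]},{"hand":95,"xyz":[-0.7,-0.8,-0.3],"angular":[0,0,0]},{"hand":95,"xyz":[-0.7,-0.8,-0.3],"angular":[0,0,0]}]'
python3 - <<'E'
from h import *
st=grab("w25"); print(st["contact_force"])
crop("w25",230,410,180,330,4)
E
```

```text
time_s: 23.7
eef_pos: [0.5306, 0.2142, 0.1094]
tcp_rot: [0.852, -0.5, -0.077, 0.132]
contact_force: [0.2, 0.3, 0.5]
finger_gap: 0.0578
[0.22152092 0.2561719  0.46132815]
```

View pics/w25c.png

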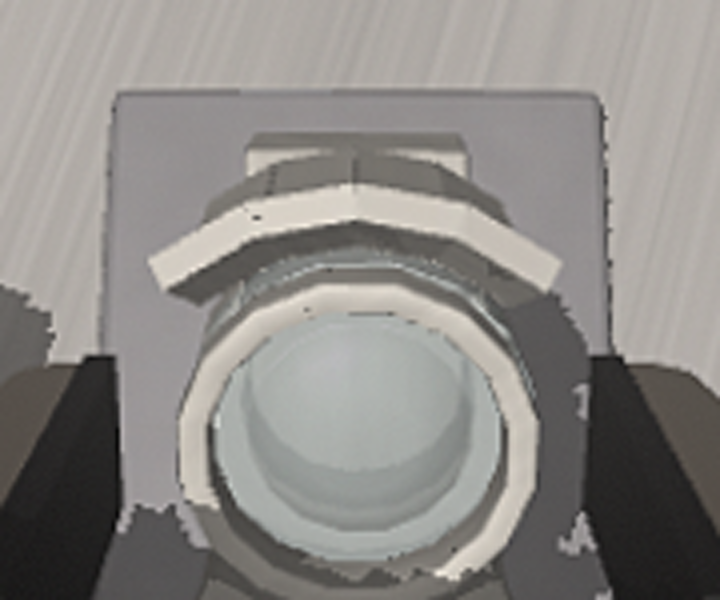

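The ring is released and rests on the lens around the dome. I'll retract along the cell axis and check.

```bash
python3 -m jog '[{"hand":95,"xyz":[0,-15,0],"angular":[0,0,0]},{"hand":95,"xyz":[0,-40,0],"angular":[0,0,0]},{"hand":95,"xyz":[0,-70,0],"angular":[0,0,0]},{"hand":95,"xyz":[0,-100,0],"angular":[0,0,0]},{"hand":95,"xyz":[0,-100,0],"angular":[0,0,0]},{"hand":95,"xyz":[0,-100,0],"angular":[0,0,0]},{"hand":95,"xyz":[0,-100,0],"angular":[0,0,0]}]'
python3 - <<'E'
from h import *
st=grab("w26"); crop("w26",250,390,160,280,5)
grab("s3","scene"); crop("s3",350,460,170,260,6); grab("t3","top")
c=load("w26"); F=cellframe()
def cp(x,y,z): return ORG+F@np.array([x,y,z])/1000
print(wproj(c,[cp(22,0,32),cp(-22,0,32),cp(0,22,32),cp(0,-22,32),cp(0,0,32)]).round(1).tolist())
im=c[0]
# depth of ring top in cell coords
Q=wcloud(c,range(285,352),range(195,275)); q=(Q-ORG)@F*1000; r=np.hypot(q[:,0],q[:,1])
k=(r>18.5)&(r<21.5)&(q[:,2]>20)&(q[:,2]<40)
A=np.c_[q[k,:2],np.ones(k.sum())]; co=np.linalg.lstsq(A,q[k,2],rcond=None)[0]; print("ring top plane",co.round(3),k.sum(),(q[k,2]-A@co).std())
E
```

```text
time_s: 24.33
eef_pos: [0.5451, 0.1681, 0.1965]
tcp_rot: [0.852, -0.5, -0.077, 0.133]
contact_force: [-1.2, 0.2, -0.2]
finger_gap: 0.0577
[[318.8, 210.5], [318.8, 268.7], [288.8, 240.2], [348.8, 240.2], [318.8, 240.2]]
ring top plane [-1.7000e-02 -0.0000e+00  3.0526e+01] 875 3.3546965943327143
```

View pics/w26c.png

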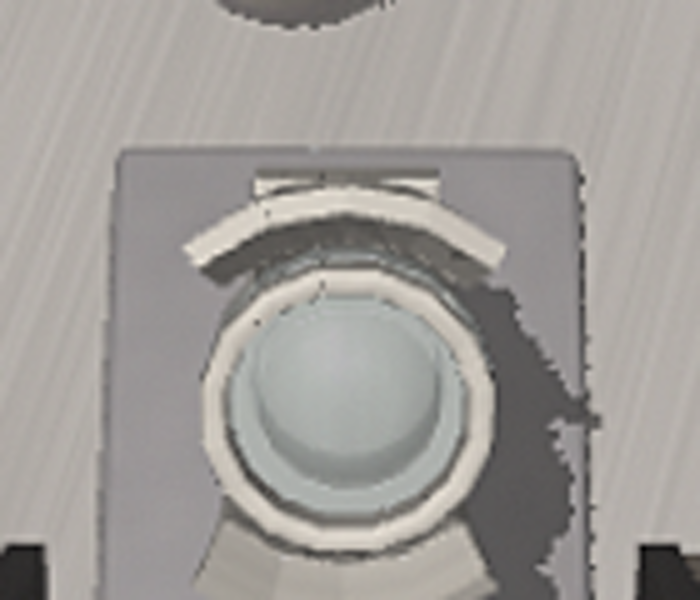

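View pics/s3c.png

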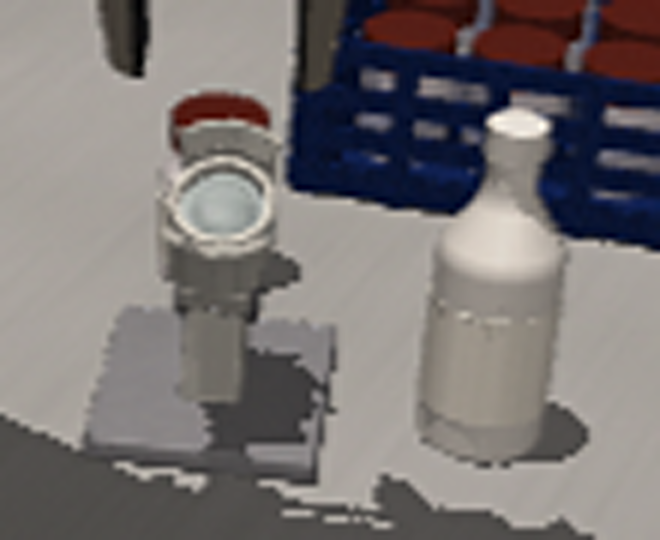

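View pics/t3.png

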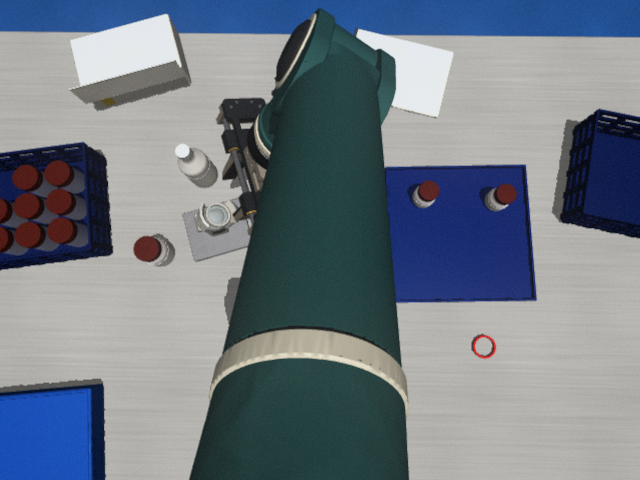

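Run:
```python
from h import *
c=load("w26"); F=cellframe()
Q=wcloud(c,range(285,352),range(195,275)); q=(Q-ORG)@F*1000; r=np.hypot(q[:,0],q[:,1])
k=(r>18.5)&(r<21.5)&(q[:,2]>28.5)&(q[:,2]<37)
for _ in range(4):
    A=np.c_[q[:,:2],np.ones(len(q))]; co=np.linalg.lstsq(A[k],q[k,2],rcond=None)[0]; e=q[:,2]-A@co; k=(r>18.5)&(r<21.5)&(abs(e)<2)
print("ring top plane",co.round(3),k.sum(),e[k].std())
from bench import manip
print(manip.read_state()["time_s"]); print(manip.finish_job())
```

```text
ring top plane [ 1.8000e-02 -2.0000e-03  3.2518e+01] 604 0.7576275887697981
24.4833
the job is handed in; nothing more can be done
None
```

The spacer, the lens (dome up) and the retaining ring are stacked in the tilted holder in that order, and the job is handed in at about 24.5 s. I lowered each part along the cell axis until I felt 7–9 N of contact, then let go and backed out along the axis.

**Seating:** All three parts met resistance within 0.5 mm of the depth expected for their home positions.

**Final wrist view:** The ring is centred on the cell axis to about 0.5 mm. Its top plane is at 32.5 mm against 32 mm expected, with a slope of about 1°, so it is flat within the depth noise. My first fit of that plane gave 30.5 mm with a large scatter, probably from lens pixels mixed in. I repeated it with outliers rejected.

**Surroundings:** In the last top and scene pictures the jars and the bottle stand where they were. The gripper was open and clear of everything at hand-in.

**Unexplained:** A sideways force of 2–3.5 N showed up while pressing each part home. It went away when I eased off and let go, and I did not find the cause.

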